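# Make up a mixed order at the bottling bench

## Robot

A 6-joint arm with a two-finger parallel gripper is mounted at the origin on the work surface. World frame = base frame: x ahead of the robot, y to its left, z up, the work surface at z = 0. Lengths are in mm, angles in rad, forces in N, time in s.
With the tool pointing down it reaches from about 350 to 875 mm from the base axis. Payload 4.2 kg.
Tool frame: the origin (TCP) lies midway between the tips of the shut fingers; the grasp point (between the pads) lies 19 mm behind it; z points along the fingers, y is the direction in which the jaws open and shut (so a half turn about z gives the same grasp; the last joint's range is limited). The gripper opens to 85 mm and grips with 20 to 120 N. Pads are 22 mm wide; open, the fingers measure 114 mm over their backs; the gripper's body (76 mm by 85 mm) begins 54 mm behind the grasp point. The pads swing forward as they close: fully open they stand 13 mm farther back than shut.
Start: joints at [-1.087, 0.385, 0.008, 0, -1.194, -0.259], TCP at [139.337, -609.249, 231.312] pointing down, gripper open.
Joint ranges: [-3.14, 3.14], [-1.21, 2.06], [-1.07, 1.41], [-3.16, 2.05], [-2.99, -0.16], [-3.1, 3.1]. Speed limits (rad/s): [2.79, 2.79, 3.14, 3.14, 3.14, 3.14].

## Interface

Orientations are given as a unit quaternion [x, y, z, w].
In Python, from bench import readout, optics, workorder, nets gives the robot as it stands. The module is installed in compiled form; this text tells all that it offers.
- The arm moves only by the tool move_arm, never from a script. Its argument "steps" is a list of rows, each a list of 7 numbers: the opening, from -1 (shut) to 1 (fully open), so that 0 is half open, then the shift along the world's x, y, z in mm, then the turn, a rotation vector about the world's x, y, z in rad. In form: [[gripper, tx, ty, tz, wx, wy, wz], ...]. A call has 1 to 5 rows; each row is the pose to reach, as a shift and turn from the pose commanded when the call began; what a row does not reach only later rows make up. A row lasts 1/12 s, in which the tool goes at most 41.7 mm and 7.16 degrees, less where a joint would pass 70% of its speed; a pose out of reach is approached as far as the arm can. A call with a gripper value outside its range is refused whole. The fingers move at their own pace and stop on an object; the grip force is fixed at half the most. Time passes only in rows, so rows that repeat a pose let the fingers close. It gives the time, the measured TCP pose, the force and the opening at its end, in the units of the state.
- readout.read_state(): the state, without advancing time (a new reading comes with each control period).
- optics.get_image(name): name is "side" or "top"; returns a dict with "frame" (480x640x3 uint8, blue, green, red), "fx", "fy", "cx", "cy" (pixels), "rvec" (rotation vector, rad) and "tvec" (3), from world to camera coordinates, as OpenCV has them. Camera axes: x right, y down, z forward; pixel columns grow to the right and rows downward; lengths in mm; the calibration is good to about 2 mm. A picture is of the moment at which its call begins. There is no depth.
- workorder.job_done(): hands the job in, once; it reports no verdict.
Trained networks look in a picture, given as the dict that the camera call returned (one of the last four; its "shot" number tells which), for a name from the list of things; names that differ only in an ending like _2 or _b are one class to them, and where a whole thing is asked for, a point or a joint stands for the part that bears it (a point fixed in the world has none). Each returns a list of dicts, best first, with "conf" (0 to 1); they miss things now and then, are a little off and sometimes report something else, mostly with a low value. They report only what shows in the picture. A call takes as long as a camera call.
- nets.silhouettes(name, picture): "region" (480x640 bool, what is visible of it) and "extent" ([left, top, right, bottom] in pixels, round what is visible of it).
- nets.tip_of(name, picture): "uv" ([column, row] in pixels: a listed point, or the origin of a listed thing).
The state is a dict: "clock": time; "joints": joint angles; "joint_vel": joint speeds; "joint_efforts": joint torques, N m; "position": TCP position; "ee_rot": TCP orientation; "contact_force": force on the tool from outside, world axes, zero at the start; "wrist_torque": the same for the moment, N m; "gripper_width": finger opening in mm.
Only numpy, scipy, OpenCV 4.12 (cv2) and the standard library are available. Lean on these libraries where they do the work, as an engineer would, in place of code of your own. Each camera call takes 0.05 s, during which the arm holds its last target.

## Task

Make up the order: stand every amber flagon from the outfeed plate upright on the floor of the cardboard tray, and stack all the small gift cartons flat and square in one column on the green outline of the pallet board. When everything is in place, press the green button fully down to signal that the order is ready, and let go. Leave the green reject flagon on the plate and the other things on the bench where they are, and never knock a flagon over.

Things in the scene. Friction and masses are not known exactly. Their poses are not given: they have to be found in the camera images.
- jar1: Squat amber glass flagon, red label, black screw cap; one of 3 or 4 alike (the rest absent). Origin: centre of its underside, z up its axis. Body 66 mm diameter; shoulders narrow from 60 to 84 mm height (solid to touch as a 66 mm cylinder up to 74 mm); neck 28 mm diameter; cap 36 mm diameter from 98 to 126 mm (top). Grip the cap from above. About 0.35 kg.
- jar2: Squat amber glass flagon, red label, black screw cap; one of 3 or 4 alike (the rest absent). Origin: centre of its underside, z up its axis. Body 66 mm diameter; shoulders narrow from 60 to 84 mm height (solid to touch as a 66 mm cylinder up to 74 mm); neck 28 mm diameter; cap 36 mm diameter from 98 to 126 mm (top). Grip the cap from above. About 0.35 kg.
- jar3: Squat amber glass flagon, red label, black screw cap; one of 3 or 4 alike (the rest absent). Origin: centre of its underside, z up its axis. Body 66 mm diameter; shoulders narrow from 60 to 84 mm height (solid to touch as a 66 mm cylinder up to 74 mm); neck 28 mm diameter; cap 36 mm diameter from 98 to 126 mm (top). Grip the cap from above. About 0.35 kg.
- jar4: Squat amber glass flagon, red label, black screw cap; one of 3 or 4 alike (the rest absent). Origin: centre of its underside, z up its axis. Body 66 mm diameter; shoulders narrow from 60 to 84 mm height (solid to touch as a 66 mm cylinder up to 74 mm); neck 28 mm diameter; cap 36 mm diameter from 98 to 126 mm (top). Grip the cap from above. About 0.35 kg.
- carton1: Closed, taped cardboard gift carton with a red patch on two sides, one of 3 or 4 alike (the rest absent). 80 mm (x) by 56 mm (y) by 40 mm high; origin at the centre of its underside. About 0.15 kg. Grip across the 56 mm.
- carton2: Closed, taped cardboard gift carton with a red patch on two sides, one of 3 or 4 alike (the rest absent). 80 mm (x) by 56 mm (y) by 40 mm high; origin at the centre of its underside. About 0.15 kg. Grip across the 56 mm.
- carton3: Closed, taped cardboard gift carton with a red patch on two sides, one of 3 or 4 alike (the rest absent). 80 mm (x) by 56 mm (y) by 40 mm high; origin at the centre of its underside. About 0.15 kg. Grip across the 56 mm.
- carton4: Closed, taped cardboard gift carton with a red patch on two sides, one of 3 or 4 alike (the rest absent). 80 mm (x) by 56 mm (y) by 40 mm high; origin at the centre of its underside. About 0.15 kg. Grip across the 56 mm.
- tray: Shallow square cardboard shipping tray, fixed to the bench, 220 x 220 mm outside, walls 5 mm thick and 16 mm high, floor 5 mm thick; pencil cross on its floor. Origin at the centre of its underside; x and y along its sides, z up.
- board: Wooden pallet board, fixed, 130 mm (x) by 100 mm (y), top face 18 mm above the bench, with a green outline of a carton's footprint at its centre, long side along x. Origin at the centre of its underside.
- outfeed: Aluminium outfeed plate, fixed, 330 mm (x) by 210 mm (y), 4 mm thick, on which the jars stand at the start. Origin at the centre of its underside.
- reject: Green glass flagon with white label and white cap, same shape and size as the amber ones, standing among them: a reject that stays on the plate. Origin at the centre of its underside.
- signal (a joint): Travel of the green push button on the grey signal box, m: 0 released, 0.006 fully down; spring, about 5 N fully down, comes back up by itself. Pressed straight down.
- signal_top (a point): Centre of the top face of the green push button (30 mm diameter), on a grey 75 x 75 mm box 50 mm high between the robot and the tray.
- taperoll: Tape roll standing flat, 90 mm across, 48 mm high, far side of the bench; bystander. Origin under its centre.
- tapegun: Blue tape dispenser, 130 mm long, about 75 mm high, far side of the bench; bystander. Origin under its centre.
- marker: Black marker pen lying on the bench near the robot's right, 120 mm long, 14 mm thick; bystander.
- knife: Yellow carton knife, 140 x 24 x 14 mm, far right of the bench; bystander.
- spray: White spray bottle, 60 mm diameter, 160 mm high, on the robot's right; bystander. Origin under its centre.
- sparecap: Loose black cap, 36 mm diameter, 28 mm high, close to the robot, left of the signal box; bystander. Origin under its centre.

How it is judged:
By the outcome, as a careful person would: the job done as asked, in the order asked, and still so for the second after the job is handed in, with the robot touching nothing.
Of jar1, jar2, jar3, jar4 only 3 to 4 are there at a start; the rules pass over those that are not, and their reading is None.
Of carton1, carton2, carton3, carton4 only 3 to 4 are there at a start; the rules pass over those that are not, and their reading is None.
At some moment in a run one of jar1, jar2, jar3, jar4 may be knocked a few centimetres aside while the robot is not near it.
It also fails if it takes over 208 s, if anything falls off the work surface, if the arm or the gripper's body presses on something with over 40 N, if the wrist force passes 120 N, or if a joint passes its speed limit or range.

## Working session

There is one attempt and no reset: what is moved stays moved. The work goes in short steps, Python scripts to look and compute and a tool call to move; the robot and the scene stay as the last step left them, time stands still between calls to the robot, and variables do not carry over. Pictures are saved under pics/ and viewed, and the job is handed in when it is done.

Besides the shell and the picture viewer there is one more tool, called after "Call:" by a JSON object that holds its "api" and its "payload", one argument or row to a line. move_arm: Moves the arm, as the interface text tells. Its arguments: {"type":"object","properties":{"steps":{"type":"array","items":{"type":"array","items":{"type":"number"}}}},"required":["steps"]}

```bash
mkdir -p pics; ls; cat > h.py <<'E'
import numpy as np, cv2
from bench import readout, optics, workorder, nets
def cam(p):
    K=np.array([[p["fx"],0,p["cx"]],[0,p["fy"],p["cy"]],[0,0,1.]])
    R,_=cv2.Rodrigues(np.array(p["rvec"],float)); t=np.array(p["tvec"],float).ravel()
    return K,R,t
def ray(p,uv,z):
    K,R,t=cam(p); d=R.T@np.linalg.inv(K)@np.array([uv[0],uv[1],1.]); c=-R.T@t
    return c+d*(z-c[2])/d[2]
def proj(p,X):
    K,R,t=cam(p); return cv2.projectPoints(np.atleast_2d(np.array(X,float)),np.array(p["rvec"],float),t,K,None)[0].reshape(-1,2)
def snap(name,tag):
    p=optics.get_image(name); cv2.imwrite(f"pics/{tag}.png",p["frame"]); return p
E
python3 - <<'E'
from h import *
np.set_printoptions(precision=1,suppress=True)
print(readout.read_state())
for n in("top","side"):
    p=snap(n,n+"0"); K,R,t=cam(p); print(n,p["fx"],p["cx"],p["cy"],"C",-R.T@t, "z axis",R[2])
    for o,z in(("jar1",63),("reject",63),("carton1",20),("tray",5),("board",18),("outfeed",4),("signal_top",55),("sparecap",14),("spray",80),("marker",7)):
        for r in nets.silhouettes(o,p)[:6]: print(o,round(r["conf"],2),r["extent"])
        for r in nets.tip_of(o,p)[:6]: print("   tip",round(r["conf"],2),np.array(r["uv"]),ray(p,r["uv"],{"board":0,"tray":0,"signal_top":56,"jar1":4,"reject":4}.get(o,0)))
E
```

```text
pics
{'clock': 0.0, 'joints': array([-1.1,  0.4,  0. , -0. , -1.2, -0.3]), 'joint_vel': array([-0.,  0.,  0.,  0.,  0.,  0.]), 'joint_efforts': array([ -0. , -39.2,  18.8,   4.2,  -0. ,  -0. ]), 'position': array([ 139.2, -608.7,  230.2]), 'ee_rot': array([-0.1,  1. ,  0. , -0. ]), 'contact_force': array([ 0.3, -0.3, -0.8]), 'wrist_torque': array([ 0. , -0. , -0.1]), 'gripper_width': 85.41199668888639}
top 444.57224994886576 320.2552461786319 232.80556662975633 C [ 432.7  -39.4 1134.6] z axis [ 0.1  0.  -1. ]
jar1 0.95 [212.8, 234.1, 245.4, 261.0]
jar1 0.84 [172.9, 215.9, 207.9, 247.0]
jar1 0.82 [155.8, 260.8, 196.4, 288.1]
jar1 0.7 [122.5, 224.2, 164.7, 254.2]
jar1 0.36 [290.6, 264.8, 303.5, 275.7]
   tip 0.86 [149.1 240.9] [522.1 432.5   4. ]
   tip 0.85 [229.4 249.5] [497.1 224.    4. ]
   tip 0.83 [182.8 277. ] [428.4 343.2   4. ]
   tip 0.67 [194.5 232.6] [541.9 314.8   4. ]
   tip 0.66 [425.3 270.2] [ 438.4 -272.7    4. ]
   tip 0.3 [225.  160.4] [730.  237.2   4. ]
reject 0.77 [198.2, 269.0, 232.2, 300.8]
   tip 0.66 [221.9 283.9] [409.8 242.6   4. ]
carton1 0.94 [470.3, 206.1
[... 2500 characters left out ...]
9.9] [ 642.4 -207.3    0. ]
   tip 0.38 [415.6 220.2] [ 436.2 -272.     0. ]
outfeed 0.62 [136.5, 283.9, 301.9, 411.5]
outfeed 0.56 [415.3, 259.4, 455.6, 270.8]
   tip 0.63 [215.3 340.3] [494.3 323.6   0. ]
   tip 0.15 [438.7 270. ] [ 291.6 -193.3    0. ]
signal_top 0.5 [321.6, 265.9, 335.1, 278.2]
   tip 0.47 [327.7 270.9] [440.3  39.   56. ]
sparecap 0.84 [323.3, 307.3, 341.9, 330.9]
sparecap 0.68 [424.4, 180.9, 467.5, 214.9]
   tip 0.68 [332.6 321.3] [358.3  96.8   0. ]
   tip 0.24 [217.3 343.2] [485.5 324.2   0. ]
marker 0.52 [416.4, 261.8, 457.1, 271.2]
marker 0.16 [215.8, 192.7, 333.3, 287.2]
   tip 0.69 [439.7 268.2] [ 293.5 -199.3   -0. ]
   tip 0.59 [216.5 341.8] [489.5 323.7   0. ]
```

```bash
python3 - <<'E'
import cv2
a=cv2.imread("pics/top0.png"); b=cv2.imread("pics/side0.png")
cv2.imwrite("pics/a.png",cv2.resize(a[140:360,100:370],(800,652))[:600]) 
cv2.imwrite("pics/b.png",cv2.resize(a[140:350,330:570],None,fx=2.8,fy=2.8,interpolation=cv2.INTER_CUBIC))
cv2.imwrite("pics/c.png",cv2.resize(b[140:420,120:480],None,fx=2.1,fy=2.1,interpolation=cv2.INTER_CUBIC))
E
```

```text
(no output)
```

View pics/top0.png

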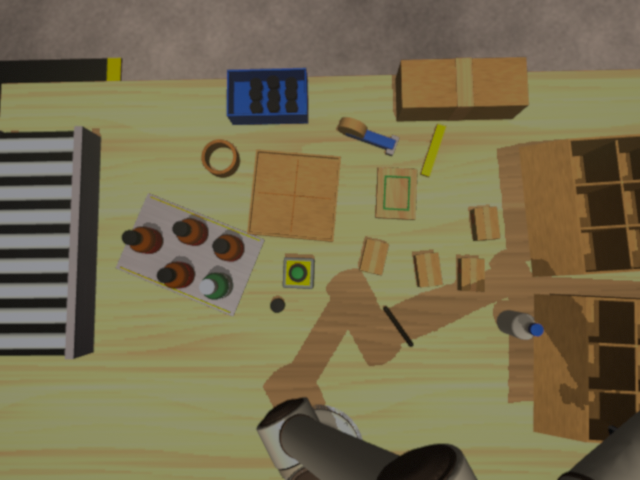

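View pics/b.png

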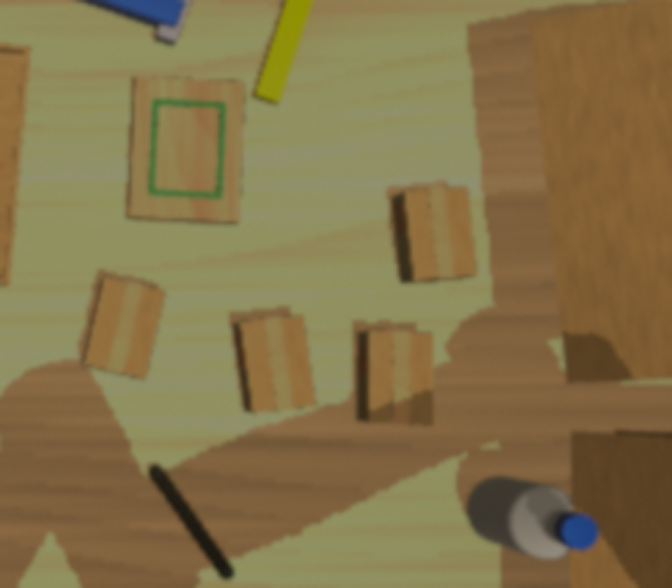

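View pics/c.png

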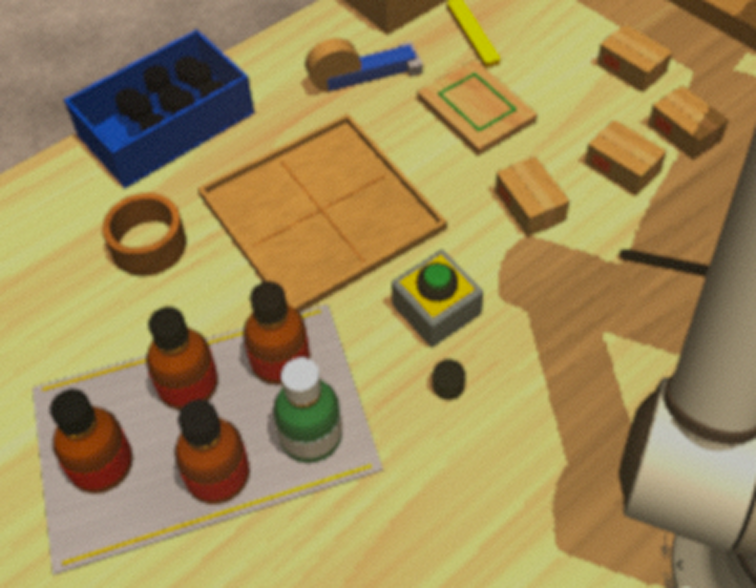

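Four amber flagons, one reject (white cap, at top image ~(212,286)) and four cartons around (372,256), (428,269), (471,272), (486,223). Next I fit models to the silhouettes.

```bash
cat >> h.py <<'E'
from scipy.optimize import minimize
def boxpts(l,w,h,z0=0):
    return np.array([[sx*l/2,sy*w/2,z] for sx in(-1,1) for sy in(-1,1) for z in(z0,z0+h)])
def cyl(prof):
    a=np.linspace(0,2*np.pi,24,endpoint=False)
    return [np.array([[r*np.cos(t),r*np.sin(t),z] for (r,z) in seg for t in a]) for seg in prof]
JAR=cyl([[(33,0),(33,60)],[(33,60),(17,84)],[(14,84),(14,98)],[(18,98),(18,126)]])
CAP=cyl([[(18,98),(18,126)]])
SH=dict(jar=JAR,cap=CAP,carton=[boxpts(80,56,40)],tray=[boxpts(220,220,16)],board=[boxpts(130,100,18)],outfeed=[boxpts(330,210,4)])
def place(P,x,y,z,th):
    c,s=np.cos(th),np.sin(th); return P@np.array([[c,s,0],[-s,c,0],[0,0,1]])+[x,y,z]
def render(p,parts,pose,S=4):
    m=np.zeros((480*S//1,640*S),np.uint8) 
    for P in parts:
        uv=proj(p,place(P,*pose))
        h=cv2.convexHull(((uv+0.5)*S*16).astype(np.float32)).astype(np.int32)
        cv2.fillConvexPoly(m,h,255,shift=4)
    return cv2.resize(m,(640,480),interpolation=cv2.INTER_AREA)/255.
def fit(views,kind,x,y,z,th,S=4,yaw=True):
    """views: list of (pic,mask)"""
    parts=SH[kind]
    def cost(v):
        c=0
        for p,m in views:
            r=render(p,parts,(v[0]*10+x,v[1]*10+y,z,th+(v[2]*0.15 if yaw else 0)),S)
            c+=1-np.minimum(r,m).sum()/max(np.maximum(r,m).sum(),1)
        return c/len(views)
    n=3 if yaw else 2
    s=np.vstack([np.zeros(n)]+[e for e in np.eye(n)])
    o=minimize(cost,np.zeros(n),method="Nelder-Mead",options=dict(initial_simplex=s,xatol=.01,fatol=1e-4,maxfev=120))
    v=list(o.x)+([0] if not yaw else [])
    return v[0]*10+x,v[1]*10+y,th+v[2]*.15,o.fun
E
python3 - <<'E'
from h import *
import pickle
np.set_printoptions(precision=1,suppress=True)
P={n:optics.get_image(n) for n in("top","side")}
D={}
for n,p in P.items():
    for o in("jar1","reject","carton1","tray","board","outfeed","signal_top","sparecap"):
        D[n,o]=[(r["conf"],r["region"]) for r in nets.silhouettes(o,p)]
pickle.dump((P,D),open("d0.pkl","wb"))
for n in P:
    f=P[n]["frame"].copy()
    for (m,o),L in D.items():
        if m!=n: continue
        for c,r in L:
            cs,_=cv2.findContours(r.astype(np.uint8),0,1); cv2.drawContours(f,cs,-1,{"jar1":(0,0,255),"carton1":(255,0,0),"reject":(0,255,0)}.get(o,(255,0,255)),1)
    f=f[140:340,110:540] if n=="top" else f[140:420,120:480]
    cv2.imwrite(f"pics/ov_{n}.png",cv2.resize(f,None,fx=1.85 if n=="top" else 2.1,fy=1.85 if n=="top" else 2.1))
E
```

```text
(no output)
```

View pics/ov_top.png

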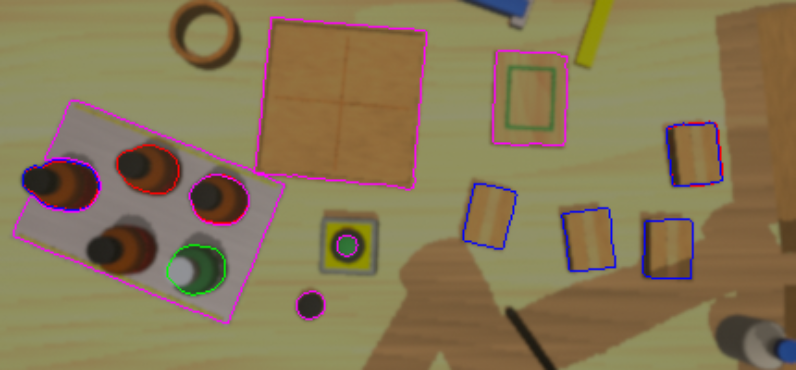

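View pics/ov_side.png

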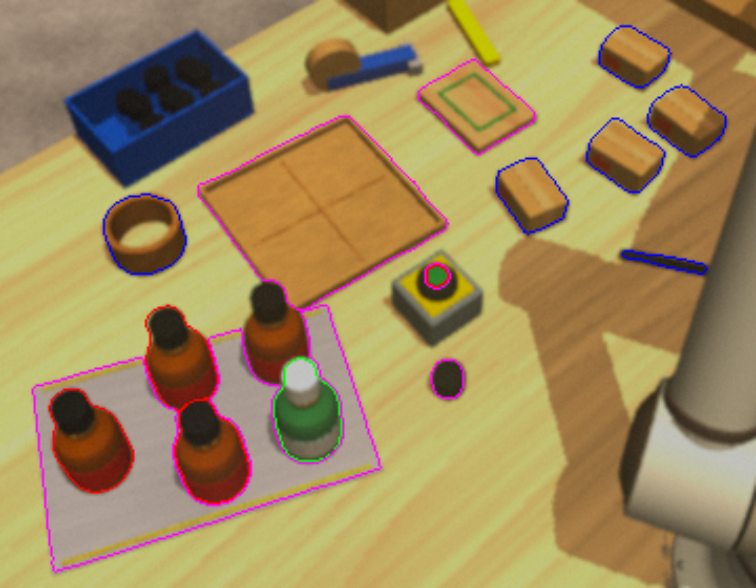

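The masks lie well on the objects. Now the pose fits.

```bash
cat >> h.py <<'E'
def match(L,p,kind,x,y,z,th,thr=.3):
    r=render(p,SH[kind],(x,y,z,th),1); b=None;bs=thr
    for c,m in L:
        s=np.minimum(r,m).sum()/np.maximum(r,m).sum()
        if s>bs: bs=s;b=m
    return b
E
python3 - <<'E'
from h import *
import pickle
P,D=pickle.load(open("d0.pkl","rb"))
jars=[(522,431),(497,221),(429,341),(541,314)]
todo=[("jar",a,b,4,0,"jar1") for a,b in jars]+[("jar",409,242,4,0,"reject")]
todo+=[("carton",a,b,0,t,"carton1") for a,b,t in((471,-144,.25-0.5),(445,-272,.1),(425,-372,0),(552,-425,.1))]
todo+=[("tray",633,58,0,-.1,"tray"),("board",635,-204,0,0,"board"),("outfeed",487,324,0,-.5+.1,"outfeed")]
# union of all masks of jar-ish classes
for k,x,y,z,t,o in todo:
    LS={n:D[n,o]+(D[n,"reject"]+D[n,"carton1"] if o=="jar1" else []) for n in P}
    vs={n:match(LS[n],P[n],k,x,y,z,t) for n in P}
    out=[]
    for sel in(("top",),("side",),("top","side")):
        v=[(P[n],vs[n].astype(float)) for n in sel if vs[n] is not None]
        if len(v)<len(sel): out.append("none"); continue
        r=fit(v,k,x,y,z,t,yaw=k!="jar"); out.append("%.1f %.1f %.3f (%.3f)"%r)
    print(o,(x,y),out)
for n in P:
    for nm,z in(("signal_top",56),("signal_top",60),("sparecap",28)):
        for c,m in D[n][:1] if False else D[n,nm][:1]:
            ys,xs=np.nonzero(m); print(n,nm,z,len(xs),ray(P[n],(xs.mean(),ys.mean()),z))
E
```

```text
jar1 (522, 431) ['522.9 427.8 0.000 (0.036)', '521.7 427.1 0.000 (0.038)', '522.3 427.1 0.000 (0.042)']
jar1 (497, 221) ['500.9 218.3 0.000 (0.049)', 'none', 'none']
jar1 (429, 341) ['none', '433.6 343.8 0.000 (0.043)', 'none']
jar1 (541, 314) ['541.7 310.6 0.000 (0.126)', '541.0 309.8 0.000 (0.057)', '541.2 310.0 0.000 (0.092)']
reject (409, 242) ['408.2 246.7 0.000 (0.097)', '406.0 245.7 0.000 (0.049)', '407.2 245.3 0.000 (0.084)']
carton1 (471, -144) ['474.1 -142.1 -0.250 (0.041)', '472.6 -143.3 -0.283 (0.066)', '473.7 -142.5 -0.260 (0.060)']
carton1 (445, -272) ['441.3 -275.3 0.092 (0.043)', '439.3 -276.2 0.053 (0.051)', '440.7 -275.8 0.079 (0.056)']
carton1 (425, -372) ['428.2 -379.4 -0.033 (0.066)', '427.7 -381.5 -0.039 (0.041)', '427.7 -380.6 -0.051 (0.063)']
carton1 (552, -425) ['553.8 -419.8 0.065 (0.043)', '552.9 -421.7 0.099 (0.068)', '553.6 -420.4 0.068 (0.062)']
tray (633, 58) ['635.9 57.0 -0.107 (0.014)', '634.3 55.1 -0.100 (0.031)', '634.9 56.3 -0.099 (0.027)']
board (635, -204) ['636.0 -203.5 -0.062 (0.043)', '634.7 -204.6 -0.077 (0.042)', '635.7 -203.8 -0.072 (0.046)']
outfeed (487, 324) ['none', 'none', 'none']
top signal_top 56 110 [436.80872614  46.63092252  56.        ]
top signal_top 60 110 [436.79365531  46.311904    60.        ]
top sparecap 28 713 [500.21369746 221.7270263   28.        ]
side signal_top 56 131 [440.21706863  39.28097769  56.        ]
side signal_top 60 131 [438.1888885   41.16431383  60.        ]
side sparecap 28 254 [349.47274556 105.29496691  28.        ]
```

```bash
cat > st.py <<'E'
from h import *
from scipy.spatial.transform import Rotation as Ro
import sys
def st():
    s=readout.read_state(); R=Ro.from_quat(s["ee_rot"]).as_matrix()
    yaw=np.arctan2(R[1,1],R[0,1])%np.pi
    print("t %.1f pos %s jaw %.3f tilt %s grip %.1f F %s j %s"%(s["clock"],np.round(s["position"],1),yaw,np.round(R[:2,2],3),s["gripper_width"],np.round(s["contact_force"],1),np.round(s["joints"],2)))
    return s,yaw
s,yaw=st()
if len(sys.argv)>3:
    a=list(map(float,sys.argv[1:])); print("delta",np.round(np.array(a[:3])-s["position"],1), "dyaw %.3f"%((a[3]-yaw) if len(a)>3 else 0))
E
python3 st.py 450 -200 250 1.5
```

```text
t 3.0 pos [ 139.3 -609.2  231.3] jaw 1.796 tilt [0. 0.] grip 85.4 F [ 0.1  0.5 -0.3] j [-1.09  0.38  0.01 -0.   -1.19 -0.26]
delta [310.7 409.2  18.7] dyaw -0.296
```

Call:
{"api": "move_arm", "payload": {
  "steps": [
    [1,125,165,20,0,0,-0.3],
    [1,125,165,20,0,0,-0.3],
    [1,125,165,20,0,0,-0.3],
    [1,125,165,20,0,0,-0.3],
    [1,125,165,20,0,0,-0.3]
  ]
}}

```text
clock: 3.42
position: [263.1, -445.4, 251.3]
ee_rot: [0.038, 0.999, -0.0, 0.0]
contact_force: [0.7, -0.2, 0.1]
gripper_width: 85.4
```

```bash
python3 st.py 450 -200 250 1.5
```

```text
t 3.4 pos [ 263.1 -445.4  251.3] jaw 1.495 tilt [ 0. -0.] grip 85.4 F [ 0.7 -0.2  0.1] j [-0.72  0.19 -0.22  0.   -1.16 -0.92]
delta [186.9 245.4  -1.3] dyaw 0.005
```

Call:
{"api": "move_arm", "payload": {
  "steps": [
    [1,120,160,0,0,0,0],
    [1,120,160,0,0,0,0],
    [1,120,160,0,0,0,0],
    [1,120,160,0,0,0,0],
    [1,120,160,0,0,0,0]
  ]
}}

```text
clock: 3.83
position: [383.6, -284.6, 251.5]
ee_rot: [0.037, 0.999, -0.0, 0.001]
contact_force: [1.1, -0.6, -0.3]
gripper_width: 84.9
```

Call:
{"api": "move_arm", "payload": {
  "steps": [
    [1,60,198,0,0,0,0],
    [1,60,198,0,0,0,0],
    [1,60,198,0,0,0,0],
    [1,60,198,0,0,0,0],
    [1,60,198,0,0,0,0]
  ]
}}

```text
clock: 4.25
position: [442.6, -86.7, 251.5]
ee_rot: [0.037, 0.999, 0.0, 0.001]
contact_force: [1.5, -0.2, 0.7]
gripper_width: 85.4
```

Call:
{"api": "move_arm", "payload": {
  "steps": [
    [1,40,200,0,0,0,0],
    [1,40,200,0,0,0,0],
    [1,40,200,0,0,0,0],
    [1,40,200,0,0,0,0],
    [1,40,200,0,0,0,0]
  ]
}}

```text
clock: 4.67
position: [482.5, 113.7, 251.4]
ee_rot: [0.037, 0.999, 0.0, 0.0]
contact_force: [-0.4, 0.3, -0.2]
gripper_width: 85.5
```

```bash
python3 st.py 500 218 250 1.5
```

```text
t 4.7 pos [482.5 113.7 251.4] jaw 1.497 tilt [0.001 0.001] grip 85.5 F [-0.4  0.3 -0.2] j [ 0.56  0.15 -0.27  0.   -1.15 -2.2 ]
delta [ 17.5 104.3  -1.4] dyaw 0.003
```

Call:
{"api": "move_arm", "payload": {
  "steps": [
    [1,17,104,-50,0,0,0],
    [1,17,104,-50,0,0,0],
    [1,17,104,-50,0,0,0],
    [1,17,104,-50,0,0,0],
    [1,17,104,-50,0,0,0]
  ]
}}

```text
clock: 5.08
position: [499.0, 216.3, 199.7]
ee_rot: [0.036, 0.999, -0.001, -0.001]
contact_force: [-0.1, -1.3, 0.1]
gripper_width: 85.2
```

```bash
python3 - <<'E'
from h import *
p=snap("side","s1")
K=p["frame"][260:420,100:340]
for r in nets.silhouettes("jar1",p): print(round(r["conf"],2),r["extent"])
cv2.imwrite("pics/s1c.png",cv2.resize(p["frame"][180:400,100:400],None,fx=2.5,fy=2.5))
print(readout.read_state()["position"])
print(proj(p,[[500,218,130],[541,310,130],[433.6,343.8,130],[522,427,130]]))
E
```

```text
0.93 [236.5, 272.1, 268.4, 323.0]
0.89 [189.9, 286.9, 227.7, 334.2]
0.73 [205.4, 327.3, 238.4, 377.3]
0.73 [143.1, 324.5, 183.8, 372.7]
[499.41977724 214.87919922 201.33353465]
[[245.77564467 279.54268722]
 [197.87951521 291.63258462]
 [212.8959709  337.16101343]
 [151.8001766  331.65473951]]
```

View pics/s1c.png

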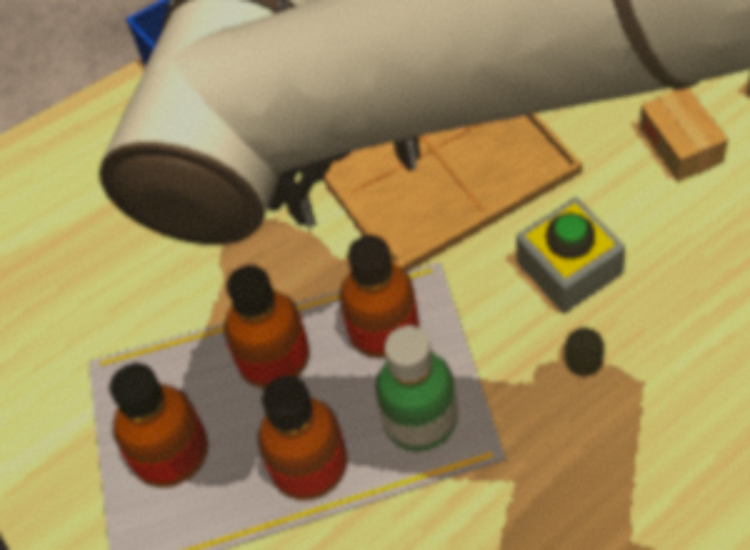

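Call:
{"api": "move_arm", "payload": {
  "steps": [
    [1,0,0,-40,0,0,0],
    [1,0,0,-75,0,0,0],
    [1,0,0,-101,0,0,0],
    [-1,0,0,-101,0,0,0],
    [-1,0,0,-101,0,0,0]
  ]
}}

```text
clock: 5.6
position: [499.6, 214.0, 100.4]
ee_rot: [0.038, 0.999, -0.001, -0.0]
contact_force: [0.2, -1.0, 1.2]
gripper_width: 64.1
```

Call:
{"api": "move_arm", "payload": {
  "steps": [
    [-1,0,0,0,0,0,0],
    [-1,0,0,0,0,0,0],
    [-1,0,0,0,0,0,0],
    [-1,0,0,0,0,0,0],
    [-1,0,0,0,0,0,0]
  ]
}}

```text
clock: 6.02
position: [501.2, 216.4, 102.8]
ee_rot: [0.037, 0.999, 0.002, 0.002]
contact_force: [-0.3, 1.2, 7.0]
gripper_width: 34.2
```

Call:
{"api": "move_arm", "payload": {
  "steps": [
    [-1,0,0,30,0,0,0],
    [-1,0,0,60,0,0,0],
    [-1,0,0,90,0,0,0],
    [-1,0,0,90,0,0,0],
    [-1,0,0,90,0,0,0]
  ]
}}

```text
clock: 6.43
position: [499.5, 215.6, 191.6]
ee_rot: [0.038, 0.999, 0.002, 0.001]
contact_force: [-0.5, -0.8, -4.9]
gripper_width: 34.3
```

```bash
python3 st.py 677.9 3.7 250 1.47; python3 - <<'E'
from h import *
p=snap("side","s2")
cv2.imwrite("pics/s2c.png",cv2.resize(p["frame"][180:400,100:400],None,fx=2.5,fy=2.5))
E
```

```text
t 6.4 pos [499.5 215.6 191.6] jaw 1.495 tilt [0.002 0.003] grip 34.3 F [-0.5 -0.8 -4.9] j [ 0.71  0.28 -0.25 -0.   -1.03 -2.35]
delta [ 178.4 -211.9   58.4] dyaw -0.025
```

View pics/s2c.png

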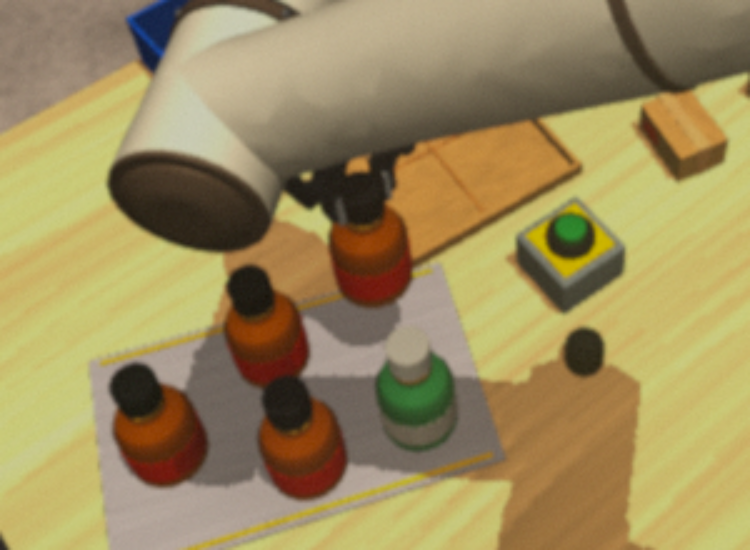

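Call:
{"api": "move_arm", "payload": {
  "steps": [
    [-1,110,-133,0,0,0,0],
    [-1,110,-133,0,0,0,0],
    [-1,110,-133,0,0,0,0],
    [-1,110,-133,0,0,0,0],
    [-1,110,-133,0,0,0,0]
  ]
}}

```text
clock: 6.9
position: [611.3, 77.2, 186.8]
ee_rot: [0.04, 0.999, -0.001, -0.002]
contact_force: [0.6, 0.3, -3.6]
gripper_width: 34.3
```

Call:
{"api": "move_arm", "payload": {
  "steps": [
    [-1,35,-41,0,0,0,0],
    [-1,67,-81,-10,0,0,0],
    [-1,67,-81,-45,0,0,0],
    [-1,67,-81,-70,0,0,0],
    [-1,67,-81,-80,0,0,0]
  ]
}}

```text
clock: 7.32
position: [672.4, -1.5, 103.6]
ee_rot: [0.039, 0.999, -0.002, -0.007]
contact_force: [-8.1, -1.4, 25.2]
gripper_width: 34.4
```

```bash
python3 st.py 677.9 3.7 250 1.47; python3 - <<'E'
from h import *
p=snap("side","s3")
cv2.imwrite("pics/s3c.png",cv2.resize(p["frame"][150:350,140:440],None,fx=2.6,fy=2.6))
E
```

```text
t 7.3 pos [672.4  -1.5 103.6] jaw 1.492 tilt [-0.014 -0.003] grip 34.4 F [-8.1 -1.4 25.2] j [ 0.24  0.57 -0.01 -0.   -1.   -1.89]
delta [  5.5   5.2 146.4] dyaw -0.022
```

View pics/s3c.png

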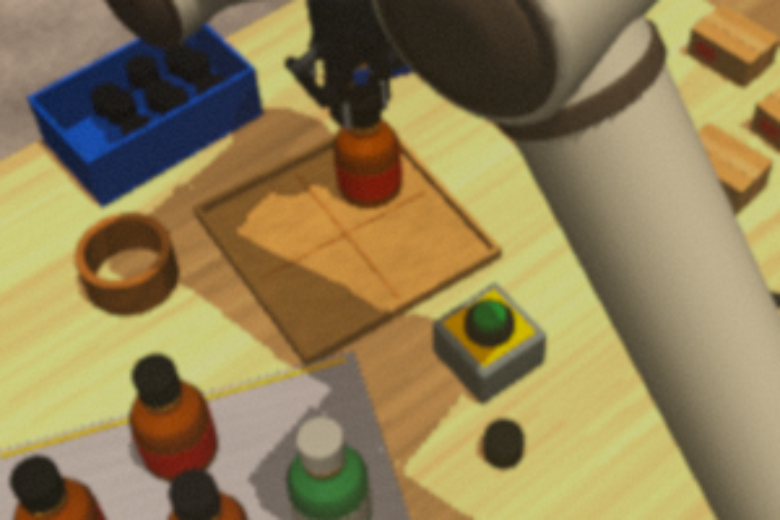

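Call:
{"api": "move_arm", "payload": {
  "steps": [
    [-1,0,0,1,0,0,0],
    [-1,0,0,2,0,0,0],
    [-1,0,0,2,0,0,0],
    [-1,0,0,2,0,0,0]
  ]
}}

```text
clock: 7.7
position: [676.5, 2.0, 112.9]
ee_rot: [0.037, 0.999, 0.0, 0.001]
contact_force: [-0.0, 0.4, -4.1]
gripper_width: 34.3
```

Call:
{"api": "move_arm", "payload": {
  "steps": [
    [-1,0,0,-3,0,0,0],
    [-1,0,0,-6,0,0,0],
    [-1,0,0,-8,0,0,0],
    [-1,0,0,-8,0,0,0],
    [-1,0,0,-8,0,0,0]
  ]
}}

```text
clock: 8.12
position: [676.3, 1.2, 103.9]
ee_rot: [0.038, 0.999, 0.0, -0.0]
contact_force: [-0.0, -0.3, -4.6]
gripper_width: 34.5
```

Call:
{"api": "move_arm", "payload": {
  "steps": [
    [-1,0,0,-1,0,0,0],
    [-1,0,0,-2,0,0,0],
    [-1,0,0,-2,0,0,0],
    [-1,0,0,-2,0,0,0]
  ]
}}

```text
clock: 8.45
position: [676.8, 1.2, 103.7]
ee_rot: [0.037, 0.999, -0.0, 0.001]
contact_force: [-2.8, 1.3, 6.0]
gripper_width: 34.3
```

Call:
{"api": "move_arm", "payload": {
  "steps": [
    [0.3,0,0,0,0,0,0],
    [0.3,0,0,0,0,0,0],
    [0.3,0,0,0,0,0,0],
    [0.3,0,0,0,0,0,0],
    [0.3,0,0,0,0,0,0]
  ]
}}

```text
clock: 8.87
position: [676.5, 1.1, 101.8]
ee_rot: [0.038, 0.999, -0.0, 0.0]
contact_force: [0.1, -0.0, 0.3]
gripper_width: 55.9
```

Call:
{"api": "move_arm", "payload": {
  "steps": [
    [0.6,0,0,30,0,0,0],
    [0.6,0,0,70,0,0,0],
    [1,-20,40,90,0,0,0],
    [1,-50,100,90,0,0,0],
    [1,-70,130,90,0,0,0]
  ]
}}

```text
clock: 9.28
position: [620.4, 109.3, 193.4]
ee_rot: [0.039, 0.999, 0.001, 0.002]
contact_force: [0.5, 1.6, -0.5]
gripper_width: 85.1
```

```bash
cat > look.py <<'E'
from h import *
import sys
tag=sys.argv[1]; 
np.set_printoptions(precision=1,suppress=True)
for n in ("top","side"):
    p=snap(n,f"{tag}_{n}")
    L=[(r["conf"],r["region"]) for o in("jar1","reject") for r in nets.silhouettes(o,p)]
    f=p["frame"].copy()
    done=[]
    for c,m in L:
        if m.sum()<200 : continue
        ys,xs=np.nonzero(m); X=ray(p,(xs.mean(),ys.mean()),55)
        if not(350<X[0]<800 and -50<X[1]<500): continue
        x,y,t,e=fit([(p,m.astype(float))],"jar",X[0],X[1],5 if X[1]<170 else 4,0,S=3,yaw=False)
        if e<.25 and not any(np.hypot(x-a,y-b)<15 for a,b in done): done.append((x,y)); print(n,"jar %.1f %.1f err %.2f conf %.2f"%(x,y,e,c))
    cv2.imwrite(f"pics/{tag}_{n}c.png",cv2.resize(f[140:340,110:540] if n=="top" else f[140:420,120:480],None,fx=1.8,fy=1.8))
E
python3 look.py k1; python3 st.py 541.3 310.2 200
```

```text
top jar 674.8 3.3 err 0.03 conf 0.90
top jar 542.4 311.1 err 0.04 conf 0.81
top jar 407.8 246.6 err 0.05 conf 0.66
side jar 433.6 343.6 err 0.06 conf 0.86
side jar 522.0 427.1 err 0.06 conf 0.85
side jar 540.2 310.3 err 0.07 conf 0.84
side jar 406.5 245.4 err 0.04 conf 0.74
t 9.6 pos [620.  108.  191.3] jaw 1.495 tilt [ 0. -0.] grip 85.0 F [-0.1 -0.  -0.3] j [ 0.43  0.42 -0.04  0.   -1.11 -2.08]
delta [-78.7 202.2   8.7] dyaw 0.000
```

View pics/k1_sidec.png

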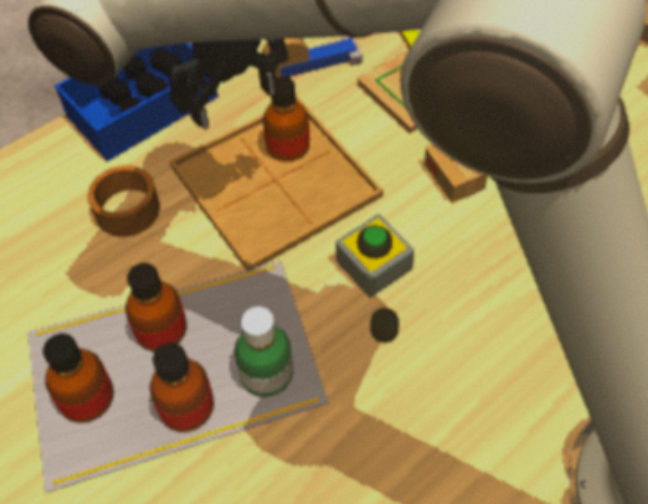

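Jar 1 stands in the tray at about (675, 3). On to the jar at (541, 310).

Call:
{"api": "move_arm", "payload": {
  "steps": [
    [1,-40,110,0,0,0,0],
    [1,-79,202,0,0,0,0],
    [1,-79,202,0,0,0,0],
    [1,-79,202,0,0,0,0],
    [1,-79,202,0,0,0,0]
  ]
}}

```text
clock: 10.0
position: [544.1, 302.6, 191.1]
ee_rot: [0.039, 0.999, -0.0, -0.0]
contact_force: [0.7, 1.0, 0.1]
gripper_width: 85.0
```

Call:
{"api": "move_arm", "payload": {
  "steps": [
    [1,0,0,0,0,0,0],
    [1,0,0,0,0,0,0],
    [1,0,0,0,0,0,0],
    [1,0,0,0,0,0,0]
  ]
}}

```text
clock: 10.33
position: [544.7, 300.9, 191.2]
ee_rot: [0.039, 0.999, -0.0, -0.0]
contact_force: [0.3, -0.2, 0.7]
gripper_width: 85.3
```

```bash
python3 st.py 541.3 310.2 99
```

```text
t 10.3 pos [544.7 300.9 191.2] jaw 1.493 tilt [-0.    -0.001] grip 85.3 F [ 0.3 -0.2  0.7] j [ 0.76  0.41 -0.06  0.   -1.1  -2.41]
delta [ -3.4   9.3 -92.2] dyaw 0.000
```

Call:
{"api": "move_arm", "payload": {
  "steps": [
    [1,-3,10,-30,0,0,0],
    [1,-3,10,-65,0,0,0],
    [1,-3,10,-90,0,0,0],
    [1,-3,10,-90,0,0,0],
    [-1,-3,10,-90,0,0,0]
  ]
}}

```text
clock: 10.75
position: [541.4, 310.5, 100.7]
ee_rot: [0.039, 0.999, -0.001, -0.001]
contact_force: [0.1, 1.0, 0.4]
gripper_width: 75.4
```

Call:
{"api": "move_arm", "payload": {
  "steps": [
    [-1,0,0,0,0,0,0],
    [-1,0,0,0,0,0,0],
    [-1,0,0,0,0,0,0],
    [-1,0,0,0,0,0,0],
    [-1,0,0,0,0,0,0]
  ]
}}

```text
clock: 11.17
position: [542.0, 312.6, 103.9]
ee_rot: [0.037, 0.999, 0.001, 0.002]
contact_force: [-0.2, -2.8, 6.0]
gripper_width: 34.5
```

Call:
{"api": "move_arm", "payload": {
  "steps": [
    [-1,0,0,0,0,0,0],
    [-1,0,0,30,0,0,0],
    [-1,0,0,65,0,0,0],
    [-1,0,0,90,0,0,0],
    [-1,0,0,90,0,0,0]
  ]
}}

```text
clock: 11.58
position: [543.5, 314.5, 198.1]
ee_rot: [0.037, 0.999, 0.004, 0.005]
contact_force: [-0.3, 0.3, -1.3]
gripper_width: 34.6
```

```bash
python3 st.py 687.5 99.3 200
```

```text
t 11.6 pos [543.5 314.5 198.1] jaw 1.497 tilt [0.01  0.008] grip 34.6 F [-0.3  0.3 -1.3] j [ 0.78  0.41 -0.04  0.   -1.11 -2.43]
delta [ 144.  -215.2    1.9] dyaw 0.000
```

Call:
{"api": "move_arm", "payload": {
  "steps": [
    [-1,15,-20,5,0,0,0],
    [-1,40,-55,5,0,0,0],
    [-1,62,-90,5,0,0,0],
    [-1,84,-122,5,0,0,0],
    [-1,104,-150,5,0,0,0]
  ]
}}

```text
clock: 12.0
position: [644.7, 160.4, 194.7]
ee_rot: [0.038, 0.999, -0.0, -0.001]
contact_force: [1.0, 0.0, -2.8]
gripper_width: 34.2
```

Call:
{"api": "move_arm", "payload": {
  "steps": [
    [-1,22,-32,-10,0,0,0],
    [-1,42,-62,-25,0,0,0],
    [-1,42,-62,-50,0,0,0],
    [-1,42,-62,-65,0,0,0],
    [-1,42,-62,-70,0,0,0]
  ]
}}

```text
clock: 12.42
position: [683.9, 98.9, 120.6]
ee_rot: [0.039, 0.999, -0.001, -0.005]
contact_force: [-1.3, 0.5, -4.1]
gripper_width: 34.4
```

Call:
{"api": "move_arm", "payload": {
  "steps": [
    [-1,0,0,0,0,0,0],
    [-1,0,0,0,0,0,0],
    [-1,0,0,0,0,0,0]
  ]
}}

```text
clock: 12.67
position: [687.6, 101.3, 128.0]
ee_rot: [0.037, 0.999, 0.0, 0.001]
contact_force: [0.5, 0.5, -2.3]
gripper_width: 34.3
```

```bash
python3 st.py 687.5 99.3 105;python3 - <<'E'
from h import *
p=snap("side","s4")
cv2.imwrite("pics/s4c.png",cv2.resize(p["frame"][150:350,140:440],None,fx=2.6,fy=2.6))
E
```

```text
t 12.7 pos [687.6 101.3 128. ] jaw 1.497 tilt [0.003 0.001] grip 34.3 F [ 0.5  0.5 -2.3] j [ 0.38  0.58  0.06  0.   -1.05 -2.02]
delta [ -0.1  -2.  -23. ] dyaw 0.000
```

View pics/s4c.png

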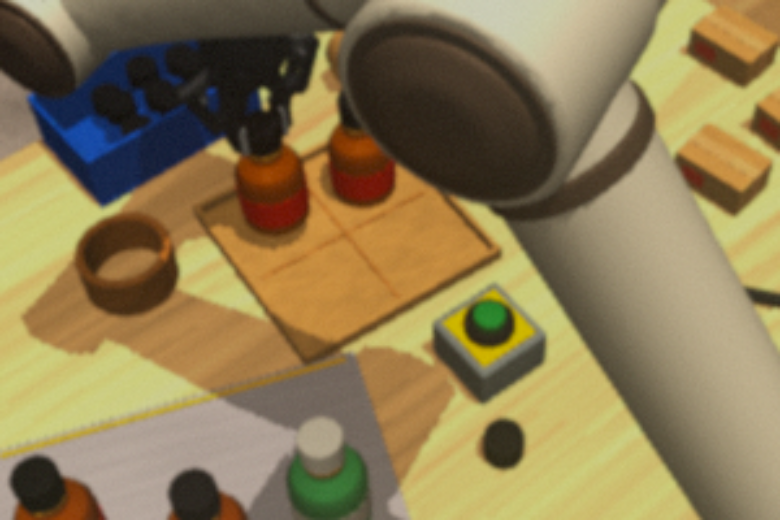

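Call:
{"api": "move_arm", "payload": {
  "steps": [
    [-1,0,0,-10,0,0,0],
    [-1,0,0,-16,0,0,0],
    [-1,0,0,-20,0,0,0],
    [-1,0,0,-22,0,0,0],
    [-1,0,0,-22,0,0,0]
  ]
}}

```text
clock: 13.13
position: [686.9, 100.4, 105.1]
ee_rot: [0.037, 0.999, -0.0, 0.0]
contact_force: [-0.9, -1.1, 0.0]
gripper_width: 34.2
```

Call:
{"api": "move_arm", "payload": {
  "steps": [
    [-1,0,0,-1,0,0,0],
    [-1,0,0,-2,0,0,0],
    [-1,0,0,-2,0,0,0],
    [-1,0,0,-2,0,0,0]
  ]
}}

```text
clock: 13.47
position: [687.4, 100.2, 105.0]
ee_rot: [0.037, 0.999, -0.0, 0.001]
contact_force: [-2.9, 0.2, 7.6]
gripper_width: 34.4
```

Call:
{"api": "move_arm", "payload": {
  "steps": [
    [0.3,0,0,0,0,0,0],
    [0.3,0,0,0,0,0,0],
    [0.3,0,0,0,0,0,0],
    [0.3,0,0,0,0,0,0],
    [0.3,0,0,0,0,0,0]
  ]
}}

```text
clock: 13.88
position: [687.0, 100.5, 102.2]
ee_rot: [0.038, 0.999, -0.0, -0.0]
contact_force: [0.3, -0.1, -0.0]
gripper_width: 55.4
```

Call:
{"api": "move_arm", "payload": {
  "steps": [
    [0.6,0,0,30,0,0,0],
    [0.6,0,0,70,0,0,0],
    [1,-25,25,95,0,0,0],
    [1,-52,50,95,0,0,0],
    [1,-80,77,95,0,0,0]
  ]
}}

```text
clock: 14.3
position: [607.4, 178.1, 199.8]
ee_rot: [0.039, 0.999, 0.001, 0.002]
contact_force: [0.3, 0.1, -0.8]
gripper_width: 85.3
```

Call:
{"api": "move_arm", "payload": {
  "steps": [
    [1,-140,135,0,0,0,0],
    [1,-140,135,0,0,0,0],
    [1,-140,135,0,0,0,0],
    [1,-140,135,0,0,0,0],
    [1,-140,135,0,0,0,0]
  ]
}}

```text
clock: 14.72
position: [464.5, 314.3, 197.7]
ee_rot: [0.037, 0.999, 0.0, 0.0]
contact_force: [0.4, 0.4, 0.5]
gripper_width: 85.3
```

```bash
python3 look.py k2; python3 st.py 433.6 343.7 200
```

```text
top jar 674.5 2.9 err 0.10 conf 0.85
top jar 434.6 344.8 err 0.22 conf 0.78
top jar 407.8 246.3 err 0.05 conf 0.65
side jar 406.6 246.3 err 0.05 conf 0.90
t 15.0 pos [467.4 312.1 197.4] jaw 1.495 tilt [ 0. -0.] grip 85.5 F [ 0.3 -0.8 -0. ] j [ 0.88  0.31 -0.2   0.   -1.07 -2.52]
delta [-33.8  31.6   2.6] dyaw 0.000
```

View pics/k2_sidec.png

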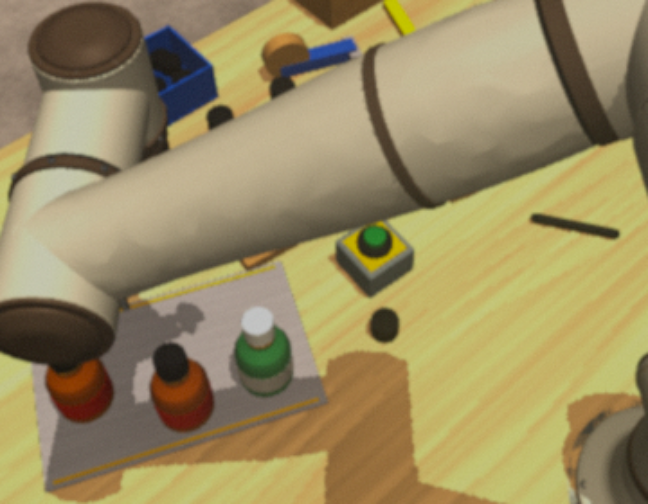

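Call:
{"api": "move_arm", "payload": {
  "steps": [
    [1,-33,32,0,0,0,0],
    [1,-33,32,-20,0,0,0],
    [1,-33,32,-60,0,0,0],
    [1,-33,32,-90,0,0,0],
    [1,-33,32,-97,0,0,0]
  ]
}}

```text
clock: 15.43
position: [432.3, 340.9, 95.4]
ee_rot: [0.039, 0.999, -0.004, -0.003]
contact_force: [-0.3, 0.1, -0.9]
gripper_width: 85.7
```

Call:
{"api": "move_arm", "payload": {
  "steps": [
    [1,0,0,0,0,0,0],
    [-1,0,0,0,0,0,0],
    [-1,0,0,0,0,0,0],
    [-1,0,0,0,0,0,0],
    [-1,0,0,0,0,0,0]
  ]
}}

```text
clock: 15.85
position: [434.7, 345.1, 102.2]
ee_rot: [0.038, 0.999, 0.001, 0.001]
contact_force: [0.3, -0.6, 0.1]
gripper_width: 38.4
```

Call:
{"api": "move_arm", "payload": {
  "steps": [
    [-1,0,0,0,0,0,0],
    [-1,0,0,0,0,0,0],
    [-1,0,0,0,0,0,0]
  ]
}}

```text
clock: 16.1
position: [434.7, 344.9, 102.3]
ee_rot: [0.037, 0.999, 0.001, 0.001]
contact_force: [-0.4, -1.4, 6.6]
gripper_width: 34.2
```

Call:
{"api": "move_arm", "payload": {
  "steps": [
    [-1,0,0,15,0,0,0],
    [-1,0,0,40,0,0,0],
    [-1,0,0,70,0,0,0],
    [-1,5,-10,95,0,0,0],
    [-1,15,-35,95,0,0,0]
  ]
}}

```text
clock: 16.52
position: [451.0, 313.4, 201.0]
ee_rot: [0.035, 0.999, 0.005, 0.004]
contact_force: [0.6, 0.9, -2.4]
gripper_width: 34.4
```

Call:
{"api": "move_arm", "payload": {
  "steps": [
    [-1,14,-35,0,0,0,0],
    [-1,28,-72,0,0,0,0],
    [-1,42,-108,0,0,0,0],
    [-1,58,-144,0,0,0,0],
    [-1,73,-180,0,0,0,0]
  ]
}}

```text
clock: 16.93
position: [521.4, 127.6, 194.8]
ee_rot: [0.038, 0.999, 0.0, -0.001]
contact_force: [1.3, 0.9, -3.2]
gripper_width: 34.2
```

Call:
{"api": "move_arm", "payload": {
  "steps": [
    [-1,15,-35,0,0,0,0],
    [-1,30,-70,0,0,0,0],
    [-1,47,-100,-15,0,0,0],
    [-1,60,-116,-40,0,0,0],
    [-1,60,-116,-60,0,0,0]
  ]
}}

```text
clock: 17.35
position: [583.1, 10.2, 133.6]
ee_rot: [0.04, 0.999, 0.0, 0.0]
contact_force: [1.0, 0.6, -3.3]
gripper_width: 34.3
```

Call:
{"api": "move_arm", "payload": {
  "steps": [
    [-1,0,0,-10,0,0,0],
    [-1,0,0,-10,0,0,0],
    [-1,0,0,-10,0,0,0],
    [-1,0,0,-10,0,0,0]
  ]
}}

```text
clock: 17.68
position: [582.6, 14.3, 126.8]
ee_rot: [0.037, 0.999, 0.0, 0.001]
contact_force: [0.0, -0.7, -3.1]
gripper_width: 34.3
```

```bash
python3 look.py k3; python3 st.py 582.3 13.3 105
```

```text
top jar 523.0 426.8 err 0.05 conf 0.82
side jar 521.9 427.2 err 0.06 conf 0.92
side jar 595.3 1.6 err 0.11 conf 0.62
side jar 687.8 96.8 err 0.05 conf 0.58
side jar 406.7 246.0 err 0.07 conf 0.90
t 18.0 pos [582.1  13.9 126.4] jaw 1.496 tilt [0.002 0.   ] grip 34.3 F [-0.3  0.4 -3.6] j [ 0.3   0.41 -0.24  0.   -0.92 -1.95]
delta [  0.2  -0.6 -21.4] dyaw 0.000
```

View pics/k3_sidec.png

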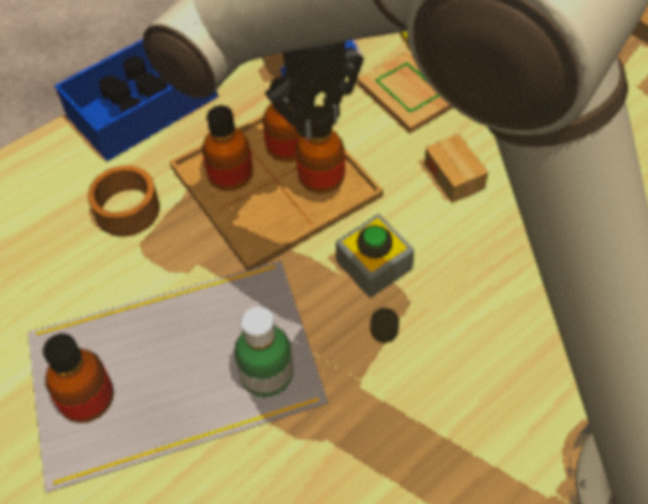

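Call:
{"api": "move_arm", "payload": {
  "steps": [
    [-1,0,0,-10,0,0,0],
    [-1,0,0,-16,0,0,0],
    [-1,0,0,-20,0,0,0],
    [-1,0,0,-22,0,0,0],
    [-1,0,0,-22,0,0,0]
  ]
}}

```text
clock: 18.4
position: [581.9, 13.3, 103.5]
ee_rot: [0.037, 0.999, -0.0, -0.0]
contact_force: [-0.2, -2.3, -0.7]
gripper_width: 34.4
```

Call:
{"api": "move_arm", "payload": {
  "steps": [
    [-1,0,0,-1,0,0,0],
    [-1,0,0,-2,0,0,0],
    [-1,0,0,-2,0,0,0],
    [-1,0,0,-2,0,0,0]
  ]
}}

```text
clock: 18.73
position: [582.5, 13.2, 103.5]
ee_rot: [0.037, 0.999, -0.0, 0.001]
contact_force: [-3.7, -0.9, 8.1]
gripper_width: 34.2
```

Call:
{"api": "move_arm", "payload": {
  "steps": [
    [0.3,0,0,0,0,0,0],
    [0.3,0,0,0,0,0,0],
    [0.3,0,0,0,0,0,0],
    [0.3,0,0,0,0,0,0],
    [0.3,0,0,0,0,0,0]
  ]
}}

```text
clock: 19.15
position: [582.0, 13.5, 101.3]
ee_rot: [0.038, 0.999, -0.0, 0.0]
contact_force: [-0.3, 0.0, 0.0]
gripper_width: 55.7
```

Call:
{"api": "move_arm", "payload": {
  "steps": [
    [0.6,0,0,30,0,0,0],
    [0.6,0,0,70,0,0,0],
    [1,-5,40,95,0,0,0],
    [1,-10,80,95,0,0,0],
    [1,-15,120,95,0,0,0]
  ]
}}

```text
clock: 19.57
position: [568.2, 132.3, 199.3]
ee_rot: [0.039, 0.999, 0.001, 0.003]
contact_force: [0.6, -0.8, -0.5]
gripper_width: 85.7
```

Call:
{"api": "move_arm", "payload": {
  "steps": [
    [1,-25,195,0,0,0,0],
    [1,-25,195,0,0,0,0],
    [1,-25,195,0,0,0,0],
    [1,-25,195,0,0,0,0],
    [1,-25,195,0,0,0,0]
  ]
}}

```text
clock: 19.98
position: [541.4, 329.5, 196.3]
ee_rot: [0.037, 0.999, 0.0, 0.0]
contact_force: [0.4, -0.5, 0.9]
gripper_width: 85.2
```

```bash
python3 look.py k4; python3 st.py 522.3 428 200
```

```text
top jar 521.9 425.8 err 0.25 conf 0.86
top jar 583.1 12.2 err 0.04 conf 0.76
top jar 674.3 3.6 err 0.12 conf 0.72
top jar 688.0 99.0 err 0.06 conf 0.65
top jar 407.4 245.5 err 0.09 conf 0.75
side jar 522.1 427.3 err 0.03 conf 0.63
side jar 407.0 245.4 err 0.06 conf 0.92
t 20.3 pos [542.2 325.3 196.2] jaw 1.495 tilt [-0.001 -0.001] grip 85.6 F [-0.4  0.7  0.8] j [ 0.8   0.42 -0.02  0.   -1.13 -2.44]
delta [-19.9 102.7   3.8] dyaw 0.000
```

View pics/k4_sidec.png

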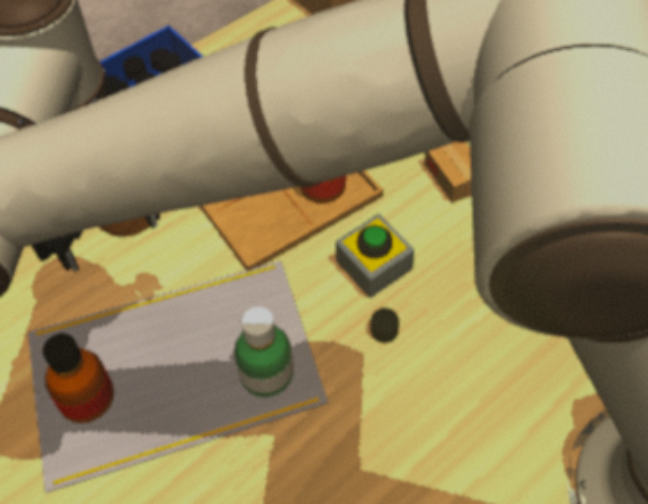

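Call:
{"api": "move_arm", "payload": {
  "steps": [
    [1,-9,40,0,0,0,0],
    [1,-18,80,0,0,0,0],
    [1,-20,102,-10,0,0,0],
    [1,-20,102,-30,0,0,0],
    [1,-20,102,-40,0,0,0]
  ]
}}

```text
clock: 20.7
position: [521.6, 427.4, 154.4]
ee_rot: [0.038, 0.999, -0.001, -0.001]
contact_force: [-0.8, -0.4, -2.1]
gripper_width: 85.4
```

Call:
{"api": "move_arm", "payload": {
  "steps": [
    [1,0,0,-25,0,0,0],
    [1,0,0,-45,0,0,0],
    [1,0,0,-55,0,0,0],
    [1,0,0,-55,0,0,0],
    [-1,0,0,-55,0,0,0]
  ]
}}

```text
clock: 21.12
position: [523.0, 427.1, 101.8]
ee_rot: [0.038, 0.999, -0.0, 0.0]
contact_force: [0.4, 1.2, 1.4]
gripper_width: 75.4
```

```bash
python3 st.py 522.3 428 100
```

```text
t 21.1 pos [523.  427.1 101.8] jaw 1.494 tilt [ 0.    -0.001] grip 75.4 F [0.4 1.2 1.4] j [ 0.92  0.57 -0.02  0.   -0.98 -2.57]
delta [-0.7  0.9 -1.8] dyaw 0.000
```

Call:
{"api": "move_arm", "payload": {
  "steps": [
    [-1,0,0,0,0,0,0],
    [-1,0,0,0,0,0,0],
    [-1,0,0,0,0,0,0],
    [-1,0,0,0,0,0,0],
    [-1,0,0,0,0,0,0]
  ]
}}

```text
clock: 21.53
position: [522.8, 428.4, 103.2]
ee_rot: [0.037, 0.999, 0.001, 0.001]
contact_force: [-0.1, -2.0, 6.1]
gripper_width: 34.5
```

Call:
{"api": "move_arm", "payload": {
  "steps": [
    [-1,0,0,15,0,0,0],
    [-1,0,0,40,0,0,0],
    [-1,0,0,70,0,0,0],
    [-1,2,-10,95,0,0,0],
    [-1,7,-35,95,0,0,0]
  ]
}}

```text
clock: 21.95
position: [530.9, 397.3, 202.0]
ee_rot: [0.036, 0.999, 0.004, 0.004]
contact_force: [1.1, 0.7, -1.5]
gripper_width: 34.3
```

Call:
{"api": "move_arm", "payload": {
  "steps": [
    [-1,7,-35,0,0,0,0],
    [-1,14,-72,0,0,0,0],
    [-1,22,-108,0,0,0,0],
    [-1,30,-144,0,0,0,0],
    [-1,37,-180,0,0,0,0]
  ]
}}

```text
clock: 22.37
position: [565.4, 211.5, 195.3]
ee_rot: [0.038, 0.999, -0.0, -0.001]
contact_force: [1.2, 0.2, -3.3]
gripper_width: 34.5
```

Call:
{"api": "move_arm", "payload": {
  "steps": [
    [-1,7,-35,0,0,0,0],
    [-1,15,-65,0,0,0,0],
    [-1,22,-90,-15,0,0,0],
    [-1,25,-103,-40,0,0,0],
    [-1,25,-103,-60,0,0,0]
  ]
}}

```text
clock: 22.78
position: [590.5, 107.2, 134.7]
ee_rot: [0.04, 0.999, 0.0, -0.001]
contact_force: [-1.1, 1.2, -3.9]
gripper_width: 34.2
```

Call:
{"api": "move_arm", "payload": {
  "steps": [
    [-1,0,0,-10,0,0,0],
    [-1,0,0,-10,0,0,0],
    [-1,0,0,-10,0,0,0],
    [-1,0,0,-10,0,0,0]
  ]
}}

```text
clock: 23.12
position: [592.1, 111.2, 127.7]
ee_rot: [0.037, 0.999, 0.0, 0.001]
contact_force: [-0.7, 0.5, -3.3]
gripper_width: 34.4
```

```bash
python3 look.py k5; python3 st.py 592 109 105
```

```text
top jar 688.0 98.1 err 0.20 conf 0.97
top jar 674.5 2.9 err 0.04 conf 0.70
top jar 408.5 248.0 err 0.08 conf 0.84
side jar 606.2 99.7 err 0.07 conf 0.98
side jar 582.5 10.9 err 0.04 conf 0.69
side jar 407.6 245.5 err 0.05 conf 0.70
t 23.4 pos [591.4 110.6 127.2] jaw 1.496 tilt [0.001 0.001] grip 34.2 F [-0.3  0.1 -3.5] j [ 0.45  0.44 -0.19  0.   -0.94 -2.1 ]
delta [  0.6  -1.6 -22.2] dyaw 0.000
```

View pics/k5_sidec.png

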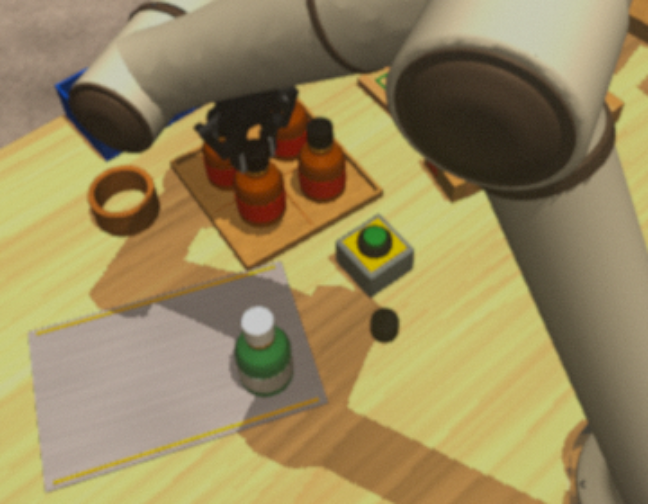

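Call:
{"api": "move_arm", "payload": {
  "steps": [
    [-1,0,0,-10,0,0,0],
    [-1,0,0,-16,0,0,0],
    [-1,0,0,-20,0,0,0],
    [-1,0,0,-22,0,0,0],
    [-1,0,0,-22,0,0,0]
  ]
}}

```text
clock: 23.83
position: [591.2, 110.0, 104.3]
ee_rot: [0.038, 0.999, -0.0, -0.0]
contact_force: [0.5, 0.5, -2.2]
gripper_width: 34.4
```

Call:
{"api": "move_arm", "payload": {
  "steps": [
    [-1,0,0,-1,0,0,0],
    [-1,0,0,-2,0,0,0],
    [-1,0,0,-2,0,0,0],
    [-1,0,0,-2,0,0,0]
  ]
}}

```text
clock: 24.17
position: [591.7, 110.0, 104.3]
ee_rot: [0.037, 0.999, -0.0, 0.001]
contact_force: [-2.1, -1.5, 6.2]
gripper_width: 34.4
```

Now release and move toward the nearest carton at (473.5, -142.5).

Call:
{"api": "move_arm", "payload": {
  "steps": [
    [0.3,0,0,0,0,0,0],
    [0.3,0,0,0,0,0,0],
    [0.3,0,0,0,0,0,0],
    [0.3,0,0,0,0,0,0],
    [0.3,0,0,0,0,0,0]
  ]
}}

```text
clock: 24.58
position: [591.3, 110.2, 102.3]
ee_rot: [0.038, 0.999, -0.0, -0.0]
contact_force: [-0.1, 1.0, -0.0]
gripper_width: 55.3
```

Call:
{"api": "move_arm", "payload": {
  "steps": [
    [0.4,0,0,30,0,0,0],
    [0.4,0,0,70,0,0,0],
    [0.6,0,0,105,0,0,0],
    [1,-15,-35,105,0,0,0],
    [1,-30,-70,105,0,0,0]
  ]
}}

```text
clock: 25.0
position: [562.8, 41.1, 210.0]
ee_rot: [0.036, 0.999, 0.001, 0.003]
contact_force: [0.2, -1.6, -0.7]
gripper_width: 85.7
```

Call:
{"api": "move_arm", "payload": {
  "steps": [
    [1,-90,-180,0,0,0,-0.2],
    [1,-90,-180,0,0,0,-0.2],
    [1,-90,-180,0,0,0,-0.2],
    [1,-90,-180,0,0,0,-0.2],
    [1,-90,-180,0,0,0,-0.2]
  ]
}}

```text
clock: 25.42
position: [469.5, -141.7, 207.6]
ee_rot: [0.137, 0.991, 0.0, 0.0]
contact_force: [1.2, -0.5, -0.4]
gripper_width: 85.2
```

```bash
python3 look.py k6; python3 st.py 473.5 -142.5 100 1.311; python3 - <<'E'
from h import *
for n in("top","side"):
    p=optics.get_image(n)
    for r in nets.silhouettes("carton1",p):
        m=r["region"]; ys,xs=np.nonzero(m); X=ray(p,(xs.mean(),ys.mean()),25); print(n,round(r["conf"],2),X[:2])
        for q in((473.7,-142.5,-.26),(440.7,-275.8,.08),(427.8,-380.4,-.045),(553.4,-420.6,.07)):
            if np.hypot(q[0]-X[0],q[1]-X[1])<40: print("  fit",np.round(fit([(p,m.astype(float))],"carton",q[0],q[1],0,q[2]),3))
E
```

```text
top jar 592.7 110.6 err 0.11 conf 0.97
top jar 583.8 12.0 err 0.22 conf 0.94
top jar 686.3 97.9 err 0.08 conf 0.78
top jar 675.2 3.3 err 0.07 conf 0.78
top jar 407.8 247.1 err 0.05 conf 0.95
side jar 582.2 11.1 err 0.05 conf 0.91
side jar 591.1 107.9 err 0.05 conf 0.82
side jar 686.4 98.0 err 0.13 conf 0.79
side jar 675.4 1.3 err 0.10 conf 0.69
side jar 406.7 245.9 err 0.04 conf 0.65
t 25.7 pos [ 471.7 -139.4  207.5] jaw 1.296 tilt [0. 0.] grip 85.6 F [ 0.  -0.   0.5] j [ 0.04  0.18 -0.35 -0.   -1.05 -1.89]
delta [   1.8   -3.1 -107.5] dyaw 0.015
top 0.86 [ 425.32470394 -279.85299497]
  fit [ 4.39560e+02 -2.75054e+02  5.90000e-02  4.62000e-01]
top 0.73 [ 428.30652889 -379.57614627]
  fit [ 4.28555e+02 -3.79274e+02 -3.80000e-02  4.20000e-02]
top 0.73 [591.93353455  13.33238866]
top 0.62 [ 552.72040529 -419.40599447]
  fit [ 5.52613e+02 -4.19927e+02  6.80000e-02  5.30000e-02]
side 0.78 [ 548.97871468 -416.57603093]
  fit [ 5.52740e+02 -4.21362e+02  4.60000e-02  4.90000e-02]
side 0.73 [ 469.10799773 -140.08853512]
  fit [ 4.73006e+02 -1.43216e+02 -2.47000e-01  3.60000e-02]
side 0.7 [ 436.75101398 -271.8542768 ]
  fit [ 4.40075e+02 -2.76272e+02  1.27000e-01  6.60000e-02]
side 0.59 [ 423.36398342 -376.97764814]
  fit [ 4.26624e+02 -3.81386e+02 -4.50000e-02  4.80000e-02]
```

View pics/k6_sidec.png

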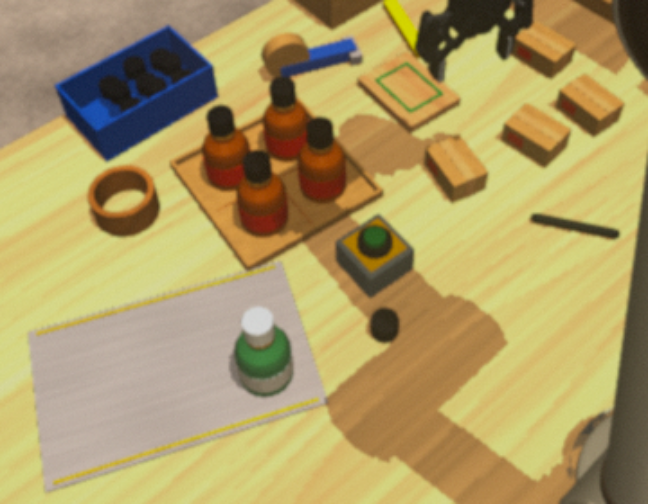

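Call:
{"api": "move_arm", "payload": {
  "steps": [
    [1,2,-3,-40,0,0,0.015],
    [1,2,-3,-80,0,0,0.015],
    [1,2,-3,-115,0,0,0.015],
    [1,2,-3,-145,0,0,0.015],
    [1,2,-3,-160,0,0,0.015]
  ]
}}

```text
clock: 26.33
position: [471.1, -142.1, 43.8]
ee_rot: [0.129, 0.992, -0.0, -0.003]
contact_force: [-0.4, 0.2, -0.1]
gripper_width: 85.6
```

Call:
{"api": "move_arm", "payload": {
  "steps": [
    [1,0,0,-15,0,0,0],
    [1,0,0,-28,0,0,0],
    [1,0,0,-38,0,0,0],
    [1,0,0,-43,0,0,0],
    [1,0,0,-43,0,0,0]
  ]
}}

```text
clock: 26.75
position: [472.8, -142.4, 3.3]
ee_rot: [0.129, 0.992, -0.0, -0.001]
contact_force: [0.1, 1.4, -0.4]
gripper_width: 85.2
```

```bash
python3 st.py 473.5 -142.5 4 1.311
```

```text
t 26.8 pos [ 472.8 -142.4    3.3] jaw 1.312 tilt [-0.002 -0.   ] grip 85.2 F [ 0.1  1.4 -0.4] j [ 0.04  0.47 -0.57 -0.   -0.53 -1.87]
delta [ 0.7 -0.1  0.7] dyaw -0.001
```

Call:
{"api": "move_arm", "payload": {
  "steps": [
    [-1,0,0,0,0,0,0],
    [-1,0,0,0,0,0,0],
    [-1,0,0,0,0,0,0],
    [-1,0,0,0,0,0,0],
    [-1,0,0,0,0,0,0]
  ]
}}

```text
clock: 27.17
position: [474.1, -142.7, 5.5]
ee_rot: [0.13, 0.992, 0.0, 0.001]
contact_force: [0.4, 1.0, 4.2]
gripper_width: 55.3
```

Call:
{"api": "move_arm", "payload": {
  "steps": [
    [-1,0,0,5,0,0,0],
    [-1,0,0,15,0,0,0],
    [-1,0,0,35,0,0,0],
    [-1,0,0,55,0,0,0],
    [-1,0,0,55,0,0,0]
  ]
}}

```text
clock: 27.58
position: [475.4, -143.1, 62.9]
ee_rot: [0.129, 0.992, 0.0, 0.003]
contact_force: [0.6, -1.3, -1.6]
gripper_width: 54.9
```

```bash
python3 st.py 635.5 -204 60 1.499;python3 - <<'E'
from h import *
p=snap("side","s5")
cv2.imwrite("pics/s5c.png",cv2.resize(p["frame"][130:330,300:600],None,fx=2.6,fy=2.6))
E
```

```text
t 27.6 pos [ 475.4 -143.1   62.9] jaw 1.311 tilt [ 0.007 -0.   ] grip 54.9 F [ 0.6 -1.3 -1.6] j [ 0.04  0.37 -0.52  0.   -0.67 -1.87]
delta [160.1 -60.9  -2.9] dyaw 0.188
```

View pics/s5c.png

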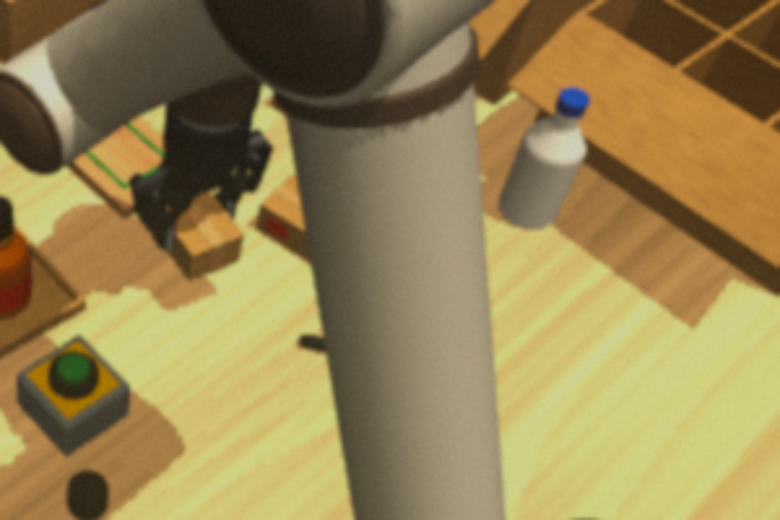

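Call:
{"api": "move_arm", "payload": {
  "steps": [
    [-1,25,-10,5,0,0,0.04],
    [-1,60,-23,5,0,0,0.08],
    [-1,95,-36,5,0,0,0.12],
    [-1,130,-49,5,0,0,0.16],
    [-1,155,-58,5,0,0,0.188]
  ]
}}

```text
clock: 28.05
position: [629.9, -201.9, 62.9]
ee_rot: [0.035, 0.999, 0.0, -0.0]
contact_force: [0.2, -0.1, -1.0]
gripper_width: 55.0
```

Call:
{"api": "move_arm", "payload": {
  "steps": [
    [-1,7,-3,-10,0,0,0],
    [-1,7,-3,-25,0,0,0],
    [-1,7,-3,-33,0,0,0],
    [-1,7,-3,-33,0,0,0],
    [-1,7,-3,-33,0,0,0]
  ]
}}

```text
clock: 28.47
position: [633.7, -203.6, 30.2]
ee_rot: [0.036, 0.999, 0.0, -0.002]
contact_force: [0.8, -0.5, -1.1]
gripper_width: 55.3
```

```bash
for i in 1 2; do python3 st.py 635.5 -204 22 1.499; done;python3 - <<'E'
from h import *
p=snap("side","s6")
print(readout.read_state()["position"])
cv2.imwrite("pics/s6c.png",cv2.resize(p["frame"][100:260,260:500],None,fx=3.2,fy=3.2))
E
```

```text
t 28.5 pos [ 633.7 -203.6   30.2] jaw 1.499 tilt [-0.003  0.   ] grip 55.3 F [ 0.8 -0.5 -1.1] j [-0.07  0.64 -0.11 -0.   -0.83 -1.57]
delta [ 1.8 -0.4 -8.2] dyaw 0.000
t 28.5 pos [ 633.7 -203.6   30.2] jaw 1.499 tilt [-0.003  0.   ] grip 55.3 F [ 0.8 -0.5 -1.1] j [-0.07  0.64 -0.11 -0.   -0.83 -1.57]
delta [ 1.8 -0.4 -8.2] dyaw 0.000
[ 634.56258273 -203.70042417   31.31835924]
```

View pics/s6c.png

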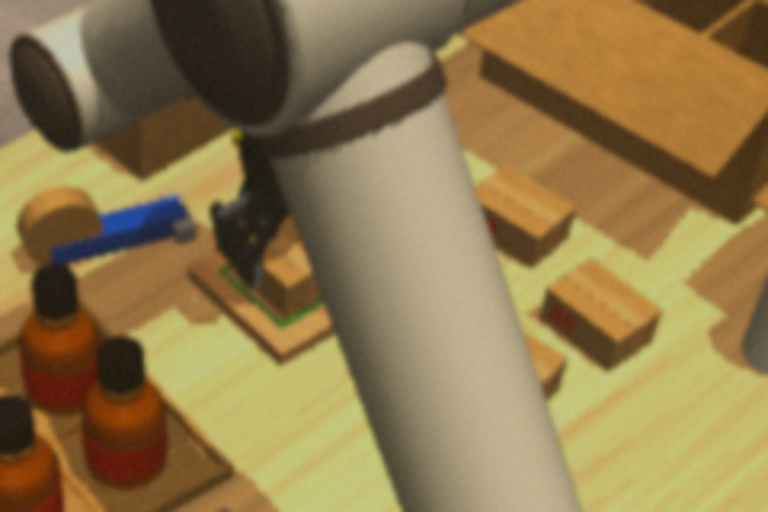

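```bash
python3 - <<'E'
from h import *
p=snap("top","t6")
cv2.imwrite("pics/t6c.png",cv2.resize(p["frame"][120:300,330:530],None,fx=3.2,fy=3.2))
E
```

```text
(no output)
```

View pics/t6c.png

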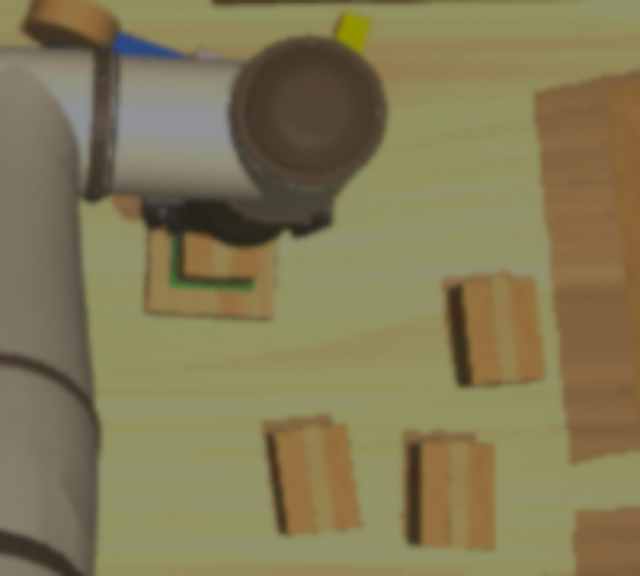

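Call:
{"api": "move_arm", "payload": {
  "steps": [
    [-1,1,0,-3,0,0,0],
    [-1,1,0,-5,0,0,0],
    [-1,1,0,-7,0,0,0],
    [-1,1,0,-7,0,0,0],
    [-1,1,0,-7,0,0,0]
  ]
}}

```text
clock: 28.98
position: [636.1, -203.8, 24.5]
ee_rot: [0.036, 0.999, 0.0, -0.0]
contact_force: [0.4, 0.0, -0.8]
gripper_width: 54.9
```

Call:
{"api": "move_arm", "payload": {
  "steps": [
    [-1,0,0,-1,0,0,0],
    [-1,0,0,-2,0,0,0],
    [-1,0,0,-2,0,0,0],
    [-1,0,0,-2,0,0,0]
  ]
}}

```text
clock: 29.32
position: [636.4, -204.0, 23.6]
ee_rot: [0.036, 0.999, -0.0, 0.0]
contact_force: [-2.9, 1.0, 5.8]
gripper_width: 54.8
```

Call:
{"api": "move_arm", "payload": {
  "steps": [
    [0.8,0,0,0,0,0,0],
    [0.8,0,0,0,0,0,0],
    [0.8,0,0,0,0,0,0],
    [0.8,0,0,0,0,0,0]
  ]
}}

```text
clock: 29.65
position: [636.2, -203.9, 22.1]
ee_rot: [0.036, 0.999, 0.0, -0.0]
contact_force: [-0.1, 0.4, 0.0]
gripper_width: 76.9
```

Call:
{"api": "move_arm", "payload": {
  "steps": [
    [0.8,0,0,15,0,0,0],
    [0.8,0,0,45,0,0,0],
    [1,0,0,80,0,0,0],
    [1,-30,-10,90,0,0,0.05],
    [1,-65,-25,90,0,0,0.1]
  ]
}}

```text
clock: 30.07
position: [574.9, -228.8, 116.3]
ee_rot: [-0.017, 1.0, -0.001, 0.005]
contact_force: [-1.0, -0.2, -0.4]
gripper_width: 85.7
```

Call:
{"api": "move_arm", "payload": {
  "steps": [
    [1,-130,-46,0,0,0,0.06],
    [1,-130,-46,0,0,0,0.06],
    [1,-130,-46,0,0,0,0.06],
    [1,-130,-46,0,0,0,0.06],
    [1,-130,-46,0,0,0,0.06]
  ]
}}

```text
clock: 30.48
position: [437.7, -275.5, 112.6]
ee_rot: [-0.042, 0.999, 0.0, -0.001]
contact_force: [0.3, -0.4, 1.4]
gripper_width: 85.5
```

```bash
cat > boxes.py <<'E'
from h import *
import sys
tag=sys.argv[1]; Q=eval(sys.argv[2])  # list of (x,y,z,yaw)
for n in("top","side"):
    p=snap(n,tag+"_"+n)
    L=[(r["conf"],r["region"]) for r in nets.silhouettes("carton1",p)]
    for q in Q:
        m=match(L,p,"carton",*q,thr=.5)
        if m is not None: print(n,q[:2],"fit",np.round(fit([(p,m.astype(float))],"carton",*q),3))
    f=p["frame"]
    cv2.imwrite(f"pics/{tag}_{n}c.png",cv2.resize(f[120:300,330:530] if n=="top" else f[100:260,260:500],None,fx=3.2,fy=3.2))
E
python3 boxes.py b1 "[(635.7,-204,18,-.072),(440.5,-276,0,.09),(427.8,-380.4,0,-.045)]"; python3 st.py 440.3 -275.8 100 1.66
```

```text
top (635.7, -204) fit [ 6.36414e+02 -2.02637e+02 -9.20000e-02  9.50000e-02]
side (635.7, -204) fit [ 6.35311e+02 -2.04952e+02 -9.90000e-02  5.70000e-02]
side (440.5, -276) fit [ 4.39818e+02 -2.77270e+02  1.57000e-01  1.05000e-01]
t 30.7 pos [ 442.7 -274.8  112.6] jaw 1.659 tilt [ 0.001 -0.   ] grip 85.4 F [ 0.6 -0.1 -0.3] j [-0.24  0.33 -0.41  0.   -0.83 -1.24]
delta [ -2.4  -1.  -12.6] dyaw 0.001
```

View pics/b1_topc.png

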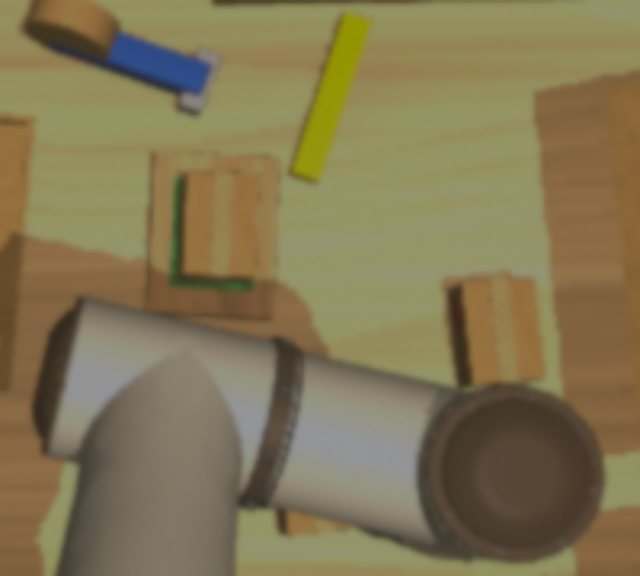

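View pics/b1_sidec.png

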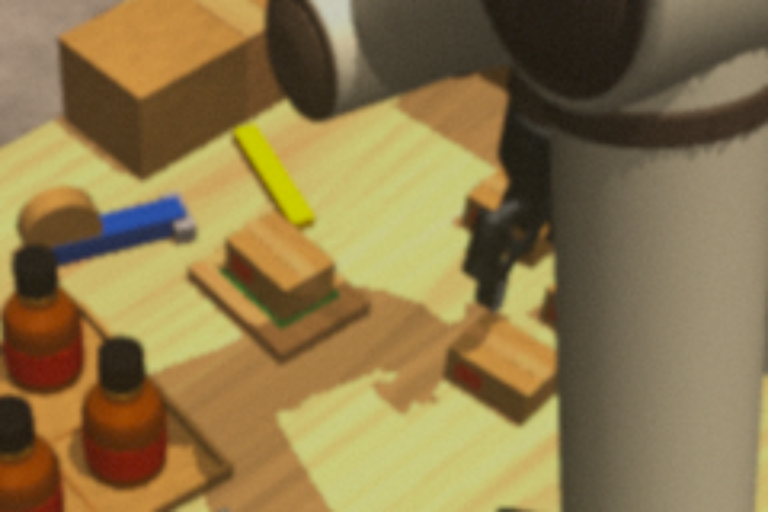

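Call:
{"api": "move_arm", "payload": {
  "steps": [
    [1,0,0,-30,0,0,0],
    [1,0,0,-55,0,0,0],
    [1,0,0,-70,0,0,0],
    [1,0,0,-70,0,0,0],
    [1,0,0,-70,0,0,0]
  ]
}}

```text
clock: 31.1
position: [442.0, -274.5, 41.7]
ee_rot: [-0.045, 0.999, 0.0, -0.001]
contact_force: [0.5, -0.1, -0.0]
gripper_width: 85.6
```

```bash
for i in 1 2 3 4; do python3 boxes.py b2 "[(440.5,-276,0,.09),(427.8,-380.4,0,-.045)]"; python3 st.py 440.3 -275.8 4 1.66;done
```

```text
t 31.3 pos [ 442.5 -275.    43.7] jaw 1.659 tilt [ 0.003 -0.001] grip 85.0 F [-1.6 -0.2 -0.1] j [-0.24  0.43 -0.48  0.   -0.66 -1.24]
delta [ -2.2  -0.8 -39.7] dyaw 0.001
t 31.5 pos [ 441.6 -275.    43.2] jaw 1.659 tilt [ 0.002 -0.   ] grip 85.2 F [ 0.6 -0.6  1. ] j [-0.24  0.43 -0.48  0.   -0.66 -1.24]
delta [ -1.3  -0.8 -39.2] dyaw 0.001
t 31.7 pos [ 441.2 -274.9   42.7] jaw 1.659 tilt [ 0. -0.] grip 85.3 F [-0.1  0.2  0.4] j [-0.24  0.43 -0.48  0.   -0.66 -1.24]
delta [ -0.9  -0.9 -38.7] dyaw 0.001
t 31.9 pos [ 441.2 -274.9   42.5] jaw 1.659 tilt [ 0. -0.] grip 85.6 F [-0.5  0.1 -0.5] j [-0.24  0.43 -0.48  0.   -0.66 -1.24]
delta [ -0.9  -0.9 -38.5] dyaw 0.001
```

View pics/b2_sidec.png

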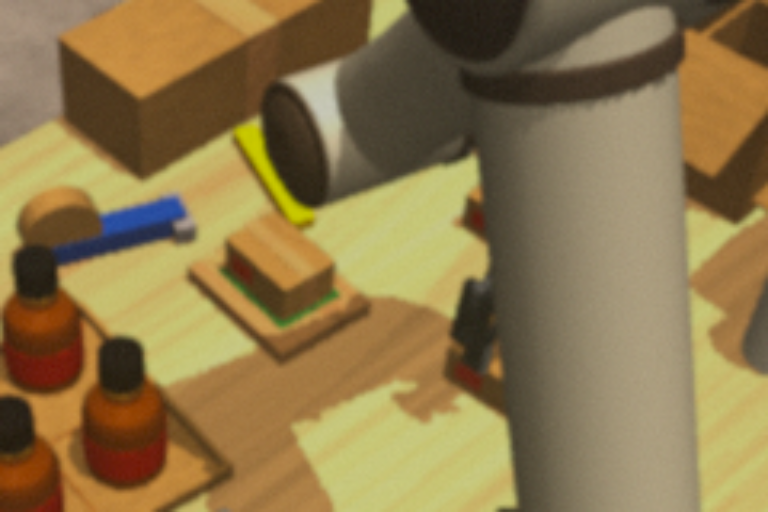

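Call:
{"api": "move_arm", "payload": {
  "steps": [
    [1,-0.6,-0.9,-15,0,0,0],
    [1,-0.6,-0.9,-28,0,0,0],
    [1,-0.6,-0.9,-35,0,0,0],
    [1,-0.6,-0.9,-38,0,0,0],
    [1,-0.6,-0.9,-38,0,0,0]
  ]
}}

```text
clock: 32.32
position: [440.2, -275.7, 3.9]
ee_rot: [-0.044, 0.999, 0.0, -0.001]
contact_force: [-0.4, -0.7, -0.7]
gripper_width: 85.6
```

Call:
{"api": "move_arm", "payload": {
  "steps": [
    [1,0,0,0,0,0,0],
    [-1,0,0,0,0,0,0],
    [-1,0,0,0,0,0,0],
    [-1,0,0,0,0,0,0],
    [-1,0,0,0,0,0,0]
  ]
}}

```text
clock: 32.73
position: [441.3, -275.9, 5.3]
ee_rot: [-0.044, 0.999, -0.0, 0.001]
contact_force: [-0.4, 0.9, 3.1]
gripper_width: 55.1
```

Call:
{"api": "move_arm", "payload": {
  "steps": [
    [-1,0,0,0,0,0,0],
    [-1,0,0,0,0,0,0],
    [-1,0,0,0,0,0,0],
    [-1,0,0,0,0,0,0],
    [-1,0,0,0,0,0,0]
  ]
}}

```text
clock: 33.15
position: [441.3, -275.9, 5.3]
ee_rot: [-0.044, 0.999, -0.0, 0.001]
contact_force: [-0.1, 1.6, 6.0]
gripper_width: 55.1
```

Call:
{"api": "move_arm", "payload": {
  "steps": [
    [-1,0,0,5,0,0,0],
    [-1,0,0,20,0,0,0],
    [-1,0,0,45,0,0,0],
    [-1,0,0,75,0,0,0],
    [-1,0,0,100,0,0,0]
  ]
}}

```text
clock: 33.57
position: [440.0, -275.6, 105.5]
ee_rot: [-0.044, 0.999, 0.0, -0.001]
contact_force: [1.3, 0.0, -0.8]
gripper_width: 55.2
```

```bash
python3 st.py 636 -204 100 1.499
```

```text
t 33.6 pos [ 440.  -275.6  105.5] jaw 1.658 tilt [-0.001  0.   ] grip 55.2 F [ 1.3  0.  -0.8] j [-0.25  0.34 -0.42 -0.   -0.81 -1.24]
delta [196.   71.6  -5.5] dyaw -0.159
```

Call:
{"api": "move_arm", "payload": {
  "steps": [
    [-1,20,7,5,0,0,-0.03],
    [-1,55,20,5,0,0,-0.06],
    [-1,92,34,5,0,0,-0.09],
    [-1,128,47,5,0,0,-0.12],
    [-1,162,60,5,0,0,-0.16]
  ]
}}

```text
clock: 33.98
position: [603.5, -214.9, 109.2]
ee_rot: [0.037, 0.999, 0.0, -0.0]
contact_force: [0.4, -0.5, -2.1]
gripper_width: 55.2
```

Call:
{"api": "move_arm", "payload": {
  "steps": [
    [-1,25,9,0,0,0,0],
    [-1,34,12,-10,0,0,0],
    [-1,34,12,-20,0,0,0],
    [-1,34,12,-28,0,0,0],
    [-1,34,12,-33,0,0,0]
  ]
}}

```text
clock: 34.4
position: [633.9, -203.9, 74.0]
ee_rot: [0.037, 0.999, 0.0, -0.003]
contact_force: [-0.6, 0.4, -2.4]
gripper_width: 55.0
```

Call:
{"api": "move_arm", "payload": {
  "steps": [
    [-1,0,0,0,0,0,0],
    [-1,0,0,0,0,0,0],
    [-1,0,0,0,0,0,0],
    [-1,0,0,0,0,0,0],
    [-1,0,0,0,0,0,0]
  ]
}}

```text
clock: 34.82
position: [636.7, -204.0, 77.4]
ee_rot: [0.036, 0.999, -0.0, 0.001]
contact_force: [-0.7, 0.0, -1.3]
gripper_width: 55.4
```

Call:
{"api": "move_arm", "payload": {
  "steps": [
    [-1,0,0,0,0,0,0],
    [-1,0,0,0,0,0,0],
    [-1,0,0,0,0,0,0],
    [-1,0,0,0,0,0,0],
    [-1,0,0,0,0,0,0]
  ]
}}

```text
clock: 35.23
position: [636.6, -203.7, 76.5]
ee_rot: [0.036, 0.999, 0.0, -0.0]
contact_force: [-0.7, -0.6, -1.8]
gripper_width: 55.9
```

```bash
python3 boxes.py b3 "[(635.7,-204,18,-.072),(636,-204,72,-.072),(427.8,-380.4,0,-.045)]"; python3 st.py 636.2 -203.9 63 1.499
```

```text
top (427.8, -380.4) fit [ 4.28099e+02 -3.79249e+02 -3.70000e-02  4.80000e-02]
side (635.7, -204) fit [ 6.33519e+02 -2.03475e+02 -6.60000e-02  3.95000e-01]
side (636, -204) fit [ 6.20048e+02 -2.06341e+02 -7.88000e-01  3.12000e-01]
side (427.8, -380.4) fit [ 4.27653e+02 -3.82643e+02 -4.50000e-02  6.40000e-02]
t 35.4 pos [ 636.6 -203.7   76.4] jaw 1.499 tilt [-0. -0.] grip 55.2 F [-0.5 -0.6 -1.5] j [-0.07  0.59 -0.06  0.   -0.92 -1.57]
delta [ -0.4  -0.2 -13.4] dyaw 0.000
```

View pics/b3_sidec.png

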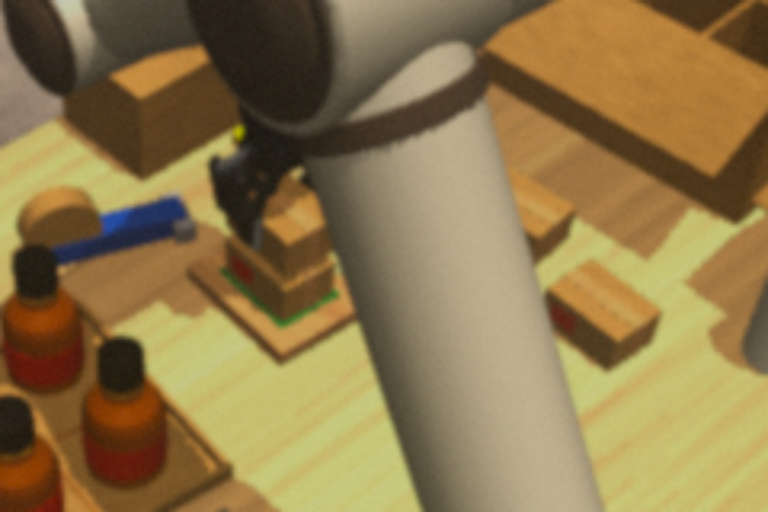

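Call:
{"api": "move_arm", "payload": {
  "steps": [
    [-1,-0.3,-0.2,-4,0,0,0],
    [-1,-0.3,-0.2,-8,0,0,0],
    [-1,-0.3,-0.2,-11,0,0,0],
    [-1,-0.3,-0.2,-12,0,0,0],
    [-1,-0.3,-0.2,-12,0,0,0]
  ]
}}

```text
clock: 35.85
position: [636.0, -203.9, 64.0]
ee_rot: [0.036, 0.999, 0.0, -0.0]
contact_force: [0.0, 0.0, -1.3]
gripper_width: 55.2
```

Call:
{"api": "move_arm", "payload": {
  "steps": [
    [-1,0,0,-1,0,0,0],
    [-1,0,0,-2,0,0,0],
    [-1,0,0,-2,0,0,0],
    [-1,0,0,-2,0,0,0],
    [-1,0,0,-2,0,0,0]
  ]
}}

```text
clock: 36.27
position: [636.5, -204.0, 63.4]
ee_rot: [0.036, 0.999, -0.0, 0.0]
contact_force: [-2.5, 1.1, 4.5]
gripper_width: 54.8
```

Contact at z≈63.4 as expected. Release and go to carton 3 at (427.7, -380.5), yaw -0.04.

Call:
{"api": "move_arm", "payload": {
  "steps": [
    [0.8,0,0,0,0,0,0],
    [0.8,0,0,0,0,0,0],
    [0.8,0,0,0,0,0,0],
    [0.8,0,0,0,0,0,0]
  ]
}}

```text
clock: 36.6
position: [636.2, -204.0, 62.1]
ee_rot: [0.036, 0.999, 0.0, -0.0]
contact_force: [-0.0, 0.4, 0.9]
gripper_width: 77.2
```

Call:
{"api": "move_arm", "payload": {
  "steps": [
    [0.8,0,0,15,0,0,0],
    [0.8,0,0,45,0,0,0],
    [1,0,0,75,0,0,0],
    [1,-25,-20,80,0,0,0],
    [1,-50,-43,80,0,0,0.03]
  ]
}}

```text
clock: 37.02
position: [588.5, -246.6, 145.4]
ee_rot: [0.019, 1.0, -0.001, 0.003]
contact_force: [-0.3, -0.4, -1.2]
gripper_width: 85.5
```

Call:
{"api": "move_arm", "payload": {
  "steps": [
    [1,-100,-83,0,0,0,0],
    [1,-158,-132,0,0,0,0],
    [1,-158,-132,0,0,0,0],
    [1,-158,-132,0,0,0,0],
    [1,-158,-132,0,0,0,0]
  ]
}}

```text
clock: 37.43
position: [426.4, -380.0, 142.5]
ee_rot: [0.021, 1.0, -0.0, 0.0]
contact_force: [0.3, -1.0, -0.8]
gripper_width: 85.5
```

Call:
{"api": "move_arm", "payload": {
  "steps": [
    [1,0,0,-30,0,0,0],
    [1,0,0,-60,0,0,0],
    [1,0,0,-60,0,0,0],
    [1,0,0,-60,0,0,0],
    [1,0,0,-60,0,0,0]
  ]
}}

```text
clock: 37.85
position: [429.4, -379.4, 83.7]
ee_rot: [0.02, 1.0, -0.001, 0.001]
contact_force: [-0.2, 0.4, 0.4]
gripper_width: 85.5
```

```bash
for i in 1 2 3; do python3 boxes.py b4 "[(635.7,-204,18,-.072),(636,-204,58,-.072),(427.8,-380.4,0,-.045),(553.2,-420.6,0,.07)]"; done; python3 st.py 427.8 -380.4 4 1.531
```

```text
top (635.7, -204) fit [ 6.43407e+02 -2.10356e+02 -6.90000e-02  3.70000e-02]
top (636, -204) fit [ 6.35341e+02 -2.03815e+02 -3.50000e-02  6.60000e-02]
side (553.2, -420.6) fit [ 5.53191e+02 -4.19080e+02  3.80000e-02  3.42000e-01]
top (635.7, -204) fit [ 6.45041e+02 -2.10933e+02 -2.10000e-02  4.50000e-02]
top (636, -204) fit [ 6.37595e+02 -2.04142e+02 -2.30000e-02  6.60000e-02]
side (636, -204) fit [ 6.34742e+02 -2.04215e+02 -7.90000e-02  3.20000e-02]
side (553.2, -420.6) fit [ 5.62673e+02 -4.19981e+02  1.14000e-01  4.17000e-01]
top (635.7, -204) fit [ 6.44305e+02 -2.10333e+02 -6.10000e-02  4.50000e-02]
top (636, -204) fit [ 6.36894e+02 -2.03844e+02 -5.00000e-02  4.50000e-02]
side (636, -204) fit [ 6.36461e+02 -2.05907e+02 -6.10000e-02  4.60000e-02]
side (553.2, -420.6) fit [ 5.56951e+02 -4.19595e+02  1.60000e-02  3.32000e-01]
t 38.5 pos [ 428.3 -378.9   82.5] jaw 1.529 tilt [ 0. -0.] grip 85.5 F [ 0.3  0.5 -0.1] j [-0.44  0.44 -0.31  0.   -0.81 -1.17]
delta [ -0.5  -1.5 -78.5] dyaw 0.002
```

View pics/b4_topc.png

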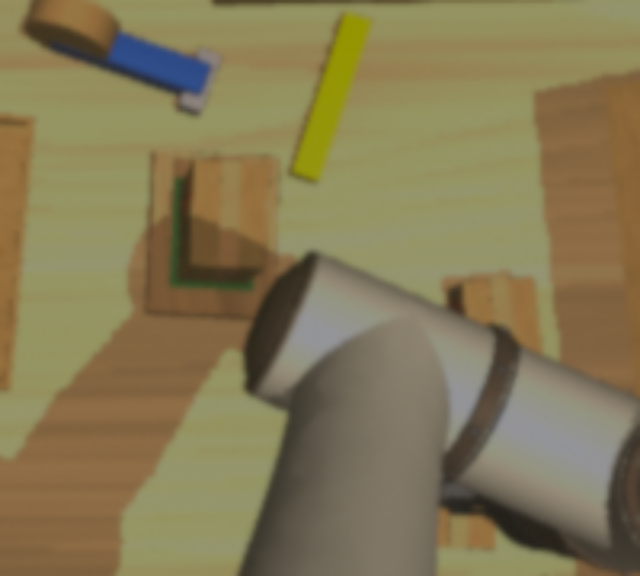

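View pics/b4_sidec.png

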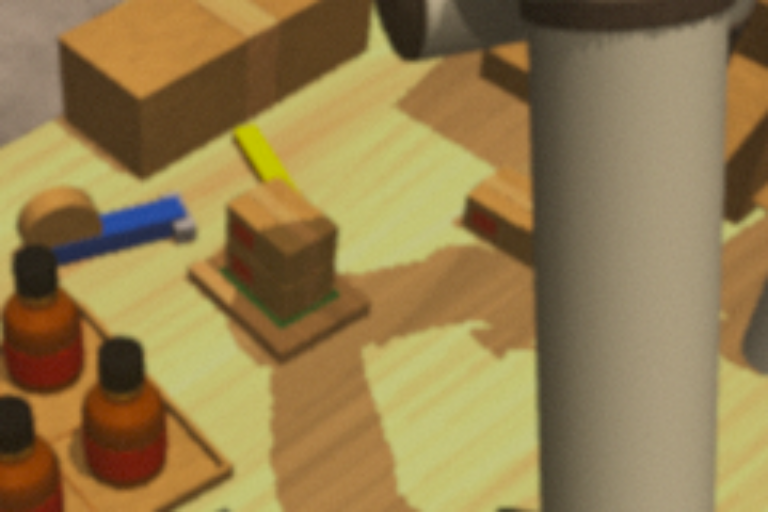

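Call:
{"api": "move_arm", "payload": {
  "steps": [
    [1,-0.5,-1.4,-25,0,0,0],
    [1,-0.5,-1.4,-50,0,0,0],
    [1,-0.5,-1.4,-65,0,0,0],
    [1,-0.5,-1.4,-74,0,0,0],
    [1,-0.5,-1.4,-78,0,0,0]
  ]
}}

```text
clock: 38.87
position: [427.1, -380.0, 3.0]
ee_rot: [0.021, 1.0, 0.001, -0.001]
contact_force: [0.2, -0.4, 0.3]
gripper_width: 85.3
```

Call:
{"api": "move_arm", "payload": {
  "steps": [
    [1,0,0,0,0,0,0],
    [1,0,0,0,0,0,0],
    [1,0,0,0,0,0,0],
    [-1,0,0,0,0,0,0],
    [-1,0,0,0,0,0,0]
  ]
}}

```text
clock: 39.28
position: [428.3, -380.6, 5.4]
ee_rot: [0.021, 1.0, -0.0, 0.001]
contact_force: [-0.8, 0.3, -0.7]
gripper_width: 64.0
```

Call:
{"api": "move_arm", "payload": {
  "steps": [
    [-1,0,0,0,0,0,0],
    [-1,0,0,0,0,0,0],
    [-1,0,0,0,0,0,0],
    [-1,0,0,0,0,0,0],
    [-1,0,0,0,0,0,0]
  ]
}}

```text
clock: 39.7
position: [428.4, -380.7, 5.5]
ee_rot: [0.021, 1.0, -0.0, 0.001]
contact_force: [-0.3, 2.0, 5.6]
gripper_width: 55.3
```

Call:
{"api": "move_arm", "payload": {
  "steps": [
    [-1,0,0,5,0,0,0],
    [-1,0,0,20,0,0,0],
    [-1,0,0,50,0,0,0],
    [-1,0,0,85,0,0,0],
    [-1,0,0,120,0,0,0]
  ]
}}

```text
clock: 40.12
position: [426.6, -379.7, 124.7]
ee_rot: [0.021, 1.0, 0.001, -0.002]
contact_force: [-0.2, -0.5, -1.3]
gripper_width: 55.0
```

```bash
python3 st.py 636.3 -204 140 1.499
```

```text
t 40.1 pos [ 426.6 -379.7  124.7] jaw 1.528 tilt [-0.003  0.002] grip 55.0 F [-0.2 -0.5 -1.3] j [-0.44  0.39 -0.27 -0.   -0.91 -1.17]
delta [209.7 175.7  15.3] dyaw -0.029
```

Call:
{"api": "move_arm", "payload": {
  "steps": [
    [-1,20,16,8,0,0,0],
    [-1,48,40,8,0,0,0],
    [-1,78,66,8,0,0,0],
    [-1,108,91,8,0,0,-0.03],
    [-1,138,117,8,0,0,-0.03]
  ]
}}

```text
clock: 40.53
position: [566.1, -262.0, 132.1]
ee_rot: [0.037, 0.999, 0.0, -0.001]
contact_force: [1.4, -0.9, -1.6]
gripper_width: 55.4
```

Call:
{"api": "move_arm", "payload": {
  "steps": [
    [-1,28,23,0,0,0,0],
    [-1,52,43,0,0,0,0],
    [-1,66,55,-3,0,0,0],
    [-1,70.5,59,-8,0,0,0],
    [-1,70.5,59,-16,0,0,0]
  ]
}}

```text
clock: 40.95
position: [637.0, -203.3, 115.7]
ee_rot: [0.035, 0.999, 0.0, -0.0]
contact_force: [-0.0, -0.8, -1.6]
gripper_width: 55.1
```

Call:
{"api": "move_arm", "payload": {
  "steps": [
    [-1,0,0,0,0,0,0],
    [-1,0,0,0,0,0,0],
    [-1,0,0,0,0,0,0],
    [-1,0,0,0,0,0,0],
    [-1,0,0,0,0,0,0]
  ]
}}

```text
clock: 41.37
position: [635.9, -205.2, 117.1]
ee_rot: [0.037, 0.999, -0.0, 0.0]
contact_force: [-0.3, -1.2, -1.0]
gripper_width: 55.4
```

Call:
{"api": "move_arm", "payload": {
  "steps": [
    [-1,0,0,0,0,0,0],
    [-1,0,0,0,0,0,0],
    [-1,0,0,0,0,0,0],
    [-1,0,0,0,0,0,0],
    [-1,0,0,0,0,0,0]
  ]
}}

```text
clock: 41.78
position: [636.3, -204.3, 116.5]
ee_rot: [0.036, 0.999, 0.0, 0.0]
contact_force: [-0.0, 0.2, -1.4]
gripper_width: 55.5
```

```bash
python3 boxes.py b5 "[(553.2,-420.6,0,.07)]"; python3 st.py 636.3 -204 103 1.499
```

```text
top (553.2, -420.6) fit [ 5.53073e+02 -4.19574e+02  6.10000e-02  4.30000e-02]
t 42.0 pos [ 636.3 -204.3  116.4] jaw 1.499 tilt [-0.  0.] grip 55.2 F [-0.3  0.6 -1.5] j [-0.07  0.55 -0.02 -0.   -1.   -1.57]
delta [  0.    0.3 -13.4] dyaw 0.000
```

View pics/b5_sidec.png

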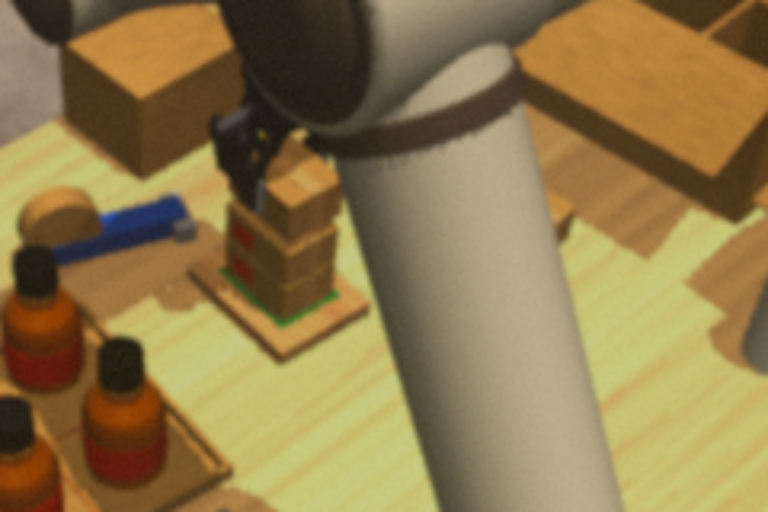

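Call:
{"api": "move_arm", "payload": {
  "steps": [
    [-1,0,0.3,-4,0,0,0],
    [-1,0,0.3,-8,0,0,0],
    [-1,0,0.3,-11,0,0,0],
    [-1,0,0.3,-12,0,0,0],
    [-1,0,0.3,-12,0,0,0]
  ]
}}

```text
clock: 42.4
position: [636.1, -204.0, 103.9]
ee_rot: [0.036, 0.999, -0.0, -0.0]
contact_force: [-0.5, -0.1, -0.6]
gripper_width: 55.3
```

Call:
{"api": "move_arm", "payload": {
  "steps": [
    [-1,0,0,-1,0,0,0],
    [-1,0,0,-2,0,0,0],
    [-1,0,0,-2,0,0,0],
    [-1,0,0,-2,0,0,0],
    [-1,0,0,-2,0,0,0]
  ]
}}

```text
clock: 42.82
position: [636.5, -204.2, 103.5]
ee_rot: [0.036, 0.999, -0.0, 0.001]
contact_force: [-2.0, 0.6, 4.5]
gripper_width: 55.2
```

Call:
{"api": "move_arm", "payload": {
  "steps": [
    [0.8,0,0,0,0,0,0],
    [0.8,0,0,0,0,0,0],
    [0.8,0,0,0,0,0,0],
    [0.8,0,0,0,0,0,0]
  ]
}}

```text
clock: 43.15
position: [636.2, -204.1, 102.0]
ee_rot: [0.036, 0.999, 0.0, -0.0]
contact_force: [0.5, 0.4, 0.5]
gripper_width: 76.8
```

Call:
{"api": "move_arm", "payload": {
  "steps": [
    [0.8,0,0,15,0,0,0],
    [0.8,0,0,45,0,0,0],
    [1,0,0,70,0,0,0.03],
    [1,-10,-25,70,0,0,0.08],
    [1,-23,-61,70,0,0,0.14]
  ]
}}

```text
clock: 43.57
position: [615.4, -263.5, 174.9]
ee_rot: [-0.038, 0.999, -0.001, 0.003]
contact_force: [-0.7, -1.0, -0.0]
gripper_width: 85.2
```

Call:
{"api": "move_arm", "payload": {
  "steps": [
    [1,-15,-38,0,0,0,0],
    [1,-30,-78,0,0,0,0],
    [1,-45,-118,-30,0,0,0],
    [1,-60,-155,-55,0,0,0],
    [1,-60,-155,-80,0,0,0]
  ]
}}

```text
clock: 43.98
position: [552.9, -424.9, 94.3]
ee_rot: [-0.032, 0.999, -0.002, 0.003]
contact_force: [1.5, -0.2, -0.4]
gripper_width: 85.2
```

Call:
{"api": "move_arm", "payload": {
  "steps": [
    [1,0,0,-10,0,0,0],
    [1,0,0,-10,0,0,0],
    [1,0,0,-10,0,0,0],
    [1,0,0,-10,0,0,0],
    [1,0,0,-10,0,0,0]
  ]
}}

```text
clock: 44.4
position: [555.3, -419.6, 85.0]
ee_rot: [-0.035, 0.999, -0.001, 0.002]
contact_force: [0.1, -0.7, -0.9]
gripper_width: 85.5
```

```bash
for i in 1 2 3; do python3 boxes.py b6 "[(636,-204,98,-.072),(553.2,-420.6,0,.07)]"; done; python3 st.py 553.2 -420.5 4 1.638
```

```text
top (636, -204) fit [ 6.36011e+02 -2.03969e+02 -8.80000e-02  4.00000e-02]
side (636, -204) fit [ 6.35124e+02 -2.05421e+02 -1.01000e-01  5.60000e-02]
top (636, -204) fit [ 6.36689e+02 -2.04214e+02 -8.30000e-02  7.10000e-02]
side (636, -204) fit [ 6.35755e+02 -2.05394e+02 -1.84000e-01  9.40000e-02]
top (636, -204) fit [ 6.36331e+02 -2.02500e+02 -9.00000e-02  7.80000e-02]
side (636, -204) fit [ 6.34647e+02 -2.06661e+02 -7.90000e-02  3.60000e-02]
t 45.0 pos [ 553.2 -420.1   82.4] jaw 1.639 tilt [-0.  0.] grip 85.2 F [-1.  -0.  -0.2] j [-0.42  0.62  0.02 -0.   -0.97 -1.09]
delta [  0.   -0.4 -78.4] dyaw -0.001
```

View pics/b6_topc.png

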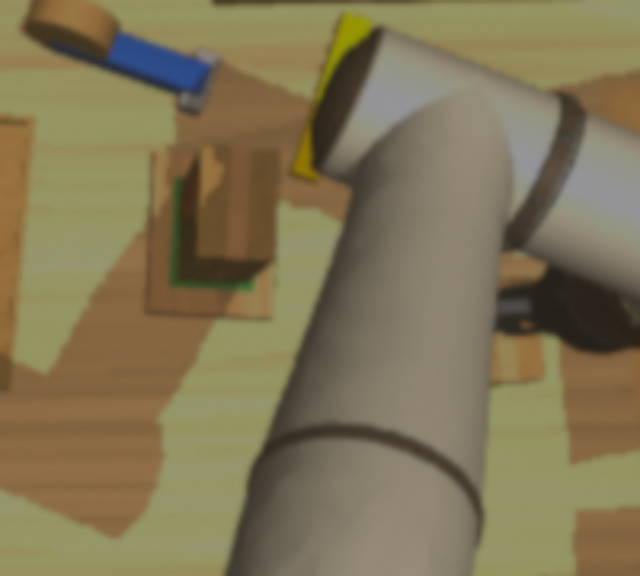

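View pics/b6_sidec.png

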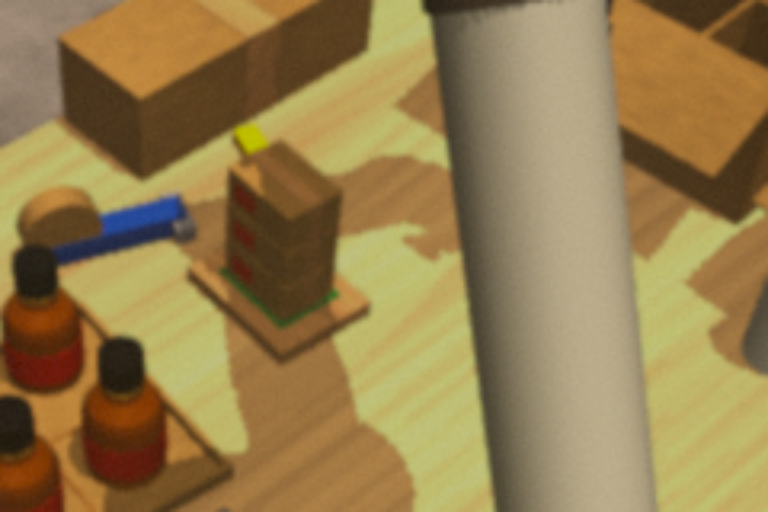

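Call:
{"api": "move_arm", "payload": {
  "steps": [
    [1,0,-0.4,-25,0,0,0],
    [1,0,-0.4,-50,0,0,0],
    [1,0,-0.4,-65,0,0,0],
    [1,0,-0.4,-74,0,0,0],
    [1,0,-0.4,-78,0,0,0]
  ]
}}

```text
clock: 45.42
position: [552.4, -420.1, 2.6]
ee_rot: [-0.034, 0.999, 0.001, -0.001]
contact_force: [-0.4, 0.5, 0.2]
gripper_width: 85.7
```

Call:
{"api": "move_arm", "payload": {
  "steps": [
    [1,0,0,0,0,0,0],
    [1,0,0,0,0,0,0],
    [1,0,0,0,0,0,0],
    [-1,0,0,0,0,0,0],
    [-1,0,0,0,0,0,0]
  ]
}}

```text
clock: 45.83
position: [553.8, -420.7, 5.6]
ee_rot: [-0.034, 0.999, -0.0, 0.001]
contact_force: [-0.4, 0.0, -0.1]
gripper_width: 64.2
```

Call:
{"api": "move_arm", "payload": {
  "steps": [
    [-1,0,0,0,0,0,0],
    [-1,0,0,0,0,0,0],
    [-1,0,0,0,0,0,0],
    [-1,0,0,0,0,0,0],
    [-1,0,0,0,0,0,0]
  ]
}}

```text
clock: 46.25
position: [554.0, -420.7, 5.6]
ee_rot: [-0.034, 0.999, -0.0, 0.001]
contact_force: [-0.1, 1.4, 4.9]
gripper_width: 54.9
```

Call:
{"api": "move_arm", "payload": {
  "steps": [
    [-1,0,0,5,0,0,0],
    [-1,0,0,20,0,0,0],
    [-1,0,0,55,0,0,0],
    [-1,0,0,92,0,0,0],
    [-1,0,0,130,0,0,0]
  ]
}}

```text
clock: 46.67
position: [551.9, -419.8, 133.8]
ee_rot: [-0.034, 0.999, 0.001, -0.002]
contact_force: [0.8, -0.7, -1.1]
gripper_width: 55.4
```

```bash
python3 st.py 636.3 -204 140 1.499
```

```text
t 46.7 pos [ 551.9 -419.8  133.8] jaw 1.638 tilt [-0.004  0.002] grip 55.4 F [ 0.8 -0.7 -1.1] j [-0.42  0.57  0.07 -0.   -1.07 -1.09]
delta [ 84.4 215.8   6.2] dyaw -0.139
```

Call:
{"api": "move_arm", "payload": {
  "steps": [
    [-1,2,5,20,0,0,0],
    [-1,8,20,36,0,0,-0.03],
    [-1,20,50,38,0,0,-0.07],
    [-1,32,84,38,0,0,-0.11],
    [-1,45,118,38,0,0,-0.14]
  ]
}}

```text
clock: 47.08
position: [597.5, -301.4, 171.9]
ee_rot: [0.038, 0.999, 0.001, -0.001]
contact_force: [0.1, 0.2, -1.7]
gripper_width: 55.3
```

Call:
{"api": "move_arm", "payload": {
  "steps": [
    [-1,12,32,0,0,0,0],
    [-1,24,62,0,0,0,0],
    [-1,33,85,0,0,0,0],
    [-1,38,98,-5,0,0,0],
    [-1,38,98,-14,0,0,0]
  ]
}}

```text
clock: 47.5
position: [637.4, -201.8, 158.4]
ee_rot: [0.034, 0.999, 0.0, 0.001]
contact_force: [0.8, -0.3, -0.9]
gripper_width: 55.2
```

Call:
{"api": "move_arm", "payload": {
  "steps": [
    [-1,0,0,0,0,0,0],
    [-1,0,0,0,0,0,0],
    [-1,0,0,0,0,0,0],
    [-1,0,0,0,0,0,0],
    [-1,0,0,0,0,0,0]
  ]
}}

```text
clock: 47.92
position: [636.1, -205.6, 158.8]
ee_rot: [0.037, 0.999, -0.0, 0.0]
contact_force: [0.0, -0.4, -1.6]
gripper_width: 55.4
```

Call:
{"api": "move_arm", "payload": {
  "steps": [
    [-1,0,0,0,0,0,0],
    [-1,0,0,0,0,0,0],
    [-1,0,0,0,0,0,0],
    [-1,0,0,0,0,0,0],
    [-1,0,0,0,0,0,0]
  ]
}}

```text
clock: 48.33
position: [636.3, -204.4, 158.5]
ee_rot: [0.036, 0.999, 0.0, 0.0]
contact_force: [-0.7, 0.2, -1.5]
gripper_width: 55.2
```

```bash
python3 boxes.py b7 "[]"; python3 st.py 636.3 -204 143.5 1.499
```

```text
t 48.5 pos [ 636.3 -204.4  158.5] jaw 1.499 tilt [ 0. -0.] grip 55.0 F [-0.1  0.6 -1.3] j [-0.07  0.51  0.02  0.   -1.08 -1.57]
delta [  0.    0.4 -15. ] dyaw 0.000
```

View pics/b7_sidec.png

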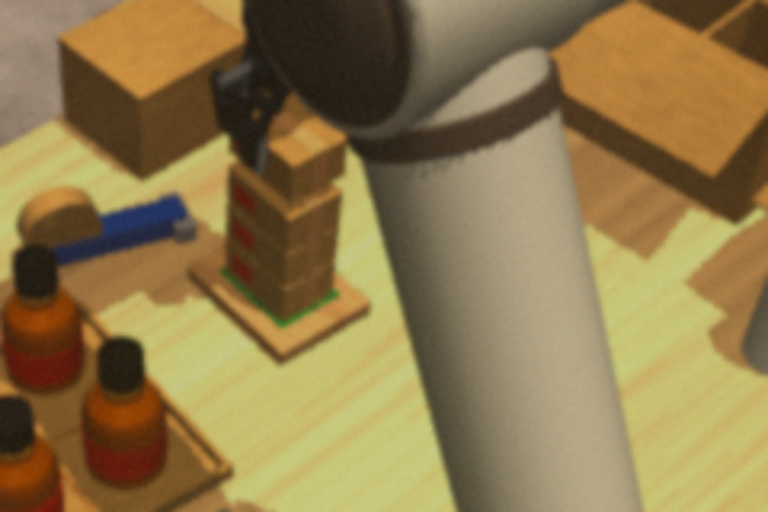

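Call:
{"api": "move_arm", "payload": {
  "steps": [
    [-1,0,0.4,-5,0,0,0],
    [-1,0,0.4,-9,0,0,0],
    [-1,0,0.4,-12,0,0,0],
    [-1,0,0.4,-14,0,0,0],
    [-1,0,0.4,-14,0,0,0]
  ]
}}

```text
clock: 48.95
position: [636.1, -204.0, 144.0]
ee_rot: [0.036, 0.999, -0.0, -0.0]
contact_force: [0.9, -0.3, -0.8]
gripper_width: 55.1
```

Call:
{"api": "move_arm", "payload": {
  "steps": [
    [-1,0,0,-1,0,0,0],
    [-1,0,0,-2,0,0,0],
    [-1,0,0,-2,0,0,0],
    [-1,0,0,-2,0,0,0],
    [-1,0,0,-2,0,0,0]
  ]
}}

```text
clock: 49.37
position: [636.6, -204.2, 143.6]
ee_rot: [0.036, 0.999, -0.0, 0.001]
contact_force: [-2.4, 1.2, 5.7]
gripper_width: 55.7
```

Call:
{"api": "move_arm", "payload": {
  "steps": [
    [0.8,0,0,0,0,0,0],
    [0.8,0,0,0,0,0,0],
    [0.8,0,0,0,0,0,0],
    [0.8,0,0,0,0,0,0]
  ]
}}

```text
clock: 49.7
position: [636.1, -204.0, 141.9]
ee_rot: [0.036, 0.999, 0.0, -0.0]
contact_force: [-0.9, -0.8, -0.3]
gripper_width: 77.3
```

Call:
{"api": "move_arm", "payload": {
  "steps": [
    [0.8,0,0,15,0,0,0],
    [0.8,0,0,40,0,0,0],
    [0.8,0,0,60,0,0,0],
    [0.8,-35,10,60,0,0,0],
    [0.8,-70,20,60,0,0,0]
  ]
}}

```text
clock: 50.12
position: [567.3, -184.1, 202.9]
ee_rot: [0.036, 0.999, -0.0, 0.001]
contact_force: [-0.1, 0.5, -0.5]
gripper_width: 76.8
```

Call:
{"api": "move_arm", "payload": {
  "steps": [
    [-1,-130,-60,0,0,0,0],
    [-1,-130,-60,0,0,0,0],
    [-1,-130,-60,0,0,0,0],
    [-1,-130,-60,0,0,0,0],
    [-1,-130,-60,0,0,0,0]
  ]
}}

```text
clock: 50.53
position: [432.7, -245.0, 202.8]
ee_rot: [0.038, 0.999, 0.0, -0.0]
contact_force: [0.7, -1.1, -0.9]
gripper_width: 16.3
```

```bash
python3 look.py k8; python3 boxes.py b8 "[(636,-204,138,-.072)]"; python3 - <<'E'
from h import *
from scipy.optimize import least_squares
pts=[]
for n in("top","side"):
    p=optics.get_image(n); K,R,t=cam(p)
    f=p["frame"].astype(int); c=[proj(p,[[436,44,60]])[0]]
    hsv=cv2.cvtColor(p["frame"],cv2.COLOR_BGR2HSV); g=cv2.inRange(hsv,(45,80,40),(85,255,255))
    m=np.zeros_like(g); x0,y0=c[0].astype(int); m[y0-15:y0+15,x0-15:x0+15]=g[y0-15:y0+15,x0-15:x0+15]
    ys,xs=np.nonzero(m); r=nets.silhouettes("signal_top",p); 
    for q in r[:2]: print(n,q["conf"],q["extent"],np.argwhere(q["region"]).mean(0)[::-1])
    print(n,len(xs),xs.mean(),ys.mean(),xs.min(),xs.max(),ys.min(),ys.max())
    for z in(55,60,65,70): print(z,ray(p,(xs.mean(),ys.mean()),z).round(1))
E
python3 st.py
```

```text
top jar 702.3 -0.9 err 0.08 conf 0.89
top jar 687.6 98.8 err 0.06 conf 0.81
top jar 592.7 110.5 err 0.09 conf 0.71
top jar 582.0 11.2 err 0.09 conf 0.55
top jar 407.9 246.5 err 0.05 conf 0.82
side jar 583.2 10.4 err 0.04 conf 0.93
side jar 689.7 95.7 err 0.17 conf 0.90
side jar 704.7 -2.0 err 0.10 conf 0.78
side jar 589.7 108.8 err 0.05 conf 0.68
side jar 406.9 245.4 err 0.07 conf 0.96
top (636, -204) fit [ 6.36572e+02 -2.04182e+02 -7.80000e-02  4.20000e-02]
side (636, -204) fit [ 6.36614e+02 -2.06575e+02 -9.50000e-02  6.80000e-02]
top 0.68 [292.0, 267.5, 306.1, 277.2] [297.69354839 272.33064516]
top 0.38 [388.1, 312.1, 416.0, 347.2] [399.75688073 328.13761468]
top 148 297.0743243243243 272.5810810810811 291 303 266 279
55 [436.1  46.8  55. ]
60 [436.1  46.4  60. ]
65 [436.1  46.   65. ]
70 [436.   45.6  70. ]
side 0.49 [321.2, 266.1, 337.3, 277.5] [327.59848485 271.        ]
side 127 327.9685039370079 271.20472440944883 322 334 266 277
55 [439.8  38.6  55. ]
60 [437.3  41.   60. ]
65 [434.7  43.3  65. ]
70 [432.2  45.7  70. ]
t 51.2 pos [ 436.4 -243.9  202.4] jaw 1.499 tilt [-0.  0.] grip 0.2 F [-0.7  0.3  0.2] j [-0.18  0.2  -0.34  0.   -1.04 -1.46]
```

View pics/k8_sidec.png

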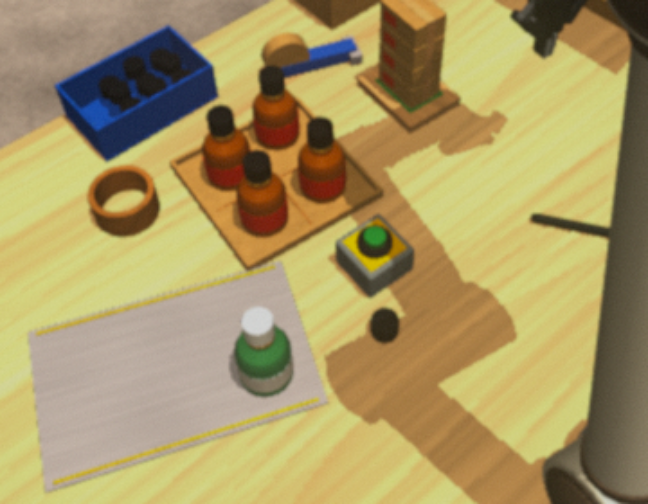

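View pics/b8_topc.png

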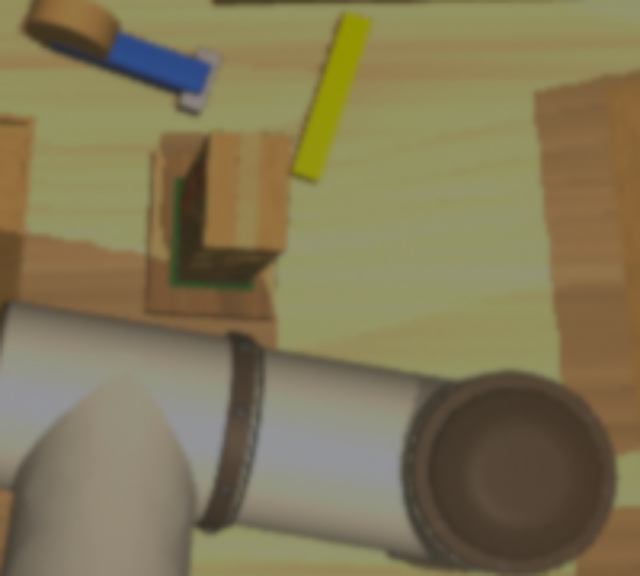

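Jar at slot B has been knocked from (675, 3) to about (703, -1), against the tray wall. I'll look closer before fixing it.

```bash
python3 - <<'E'
from h import *
ims=[]
for n in("top","side"):
    p=optics.get_image(n); f=p["frame"].copy()
    u,v=proj(p,[[690,10,60]])[0].astype(int)
    k=cv2.resize(f[v-45:v+45,u-40:u+40],(400,450),interpolation=cv2.INTER_CUBIC); ims.append(k)
    L=[(r["conf"],r["region"]) for r in nets.silhouettes("jar1",p)]
    for z in(5,10,16,21):
        m=match(L,p,"jar",703,-1,z,0); 
        if m is not None: print(n,z,np.round(fit([(p,m.astype(float))],"jar",703,-1,z,0,yaw=False),3))
    hsv=cv2.cvtColor(f,cv2.COLOR_BGR2GRAY)
cv2.imwrite("pics/z1.png",np.hstack(ims))
E
```

```text
side 5 [ 7.00892e+02 -4.35000e-01  0.00000e+00  5.50000e-02]
side 10 [6.975e+02 1.655e+00 0.000e+00 5.900e-02]
side 16 [6.92913e+02 4.93500e+00 0.00000e+00 6.40000e-02]
side 21 [6.89548e+02 7.05900e+00 0.00000e+00 6.80000e-02]
```

View pics/z1.png

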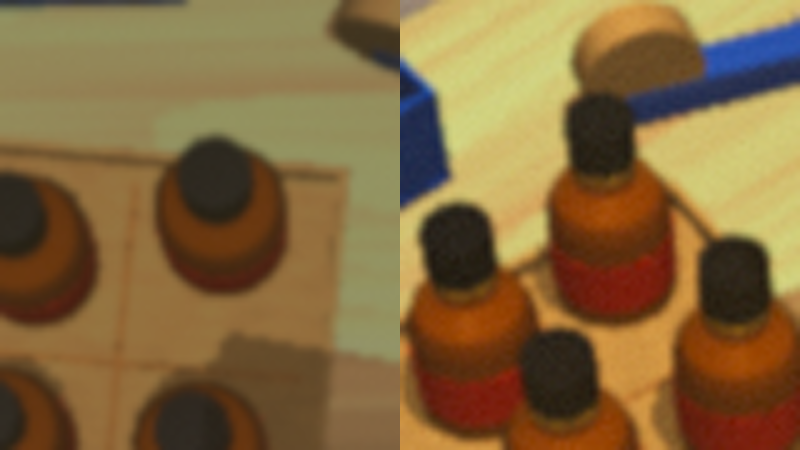

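It stands upright on the floor, touching the far wall. I'll re-grip it and set it back in its place for margin.

Call:
{"api": "move_arm", "payload": {
  "steps": [
    [1,64,144,20,0,0,0],
    [1,64,144,20,0,0,0],
    [1,64,144,20,0,0,0],
    [1,64,144,20,0,0,0],
    [1,64,144,20,0,0,0]
  ]
}}

```text
clock: 51.85
position: [503.2, -96.1, 223.6]
ee_rot: [0.033, 0.999, 0.0, 0.002]
contact_force: [-0.6, 0.2, 0.6]
gripper_width: 60.7
```

Call:
{"api": "move_arm", "payload": {
  "steps": [
    [1,140,69,0,0,0,0],
    [1,140,69,0,0,0,0],
    [1,140,69,0,0,0,0],
    [1,140,69,0,0,0,0],
    [1,140,69,0,0,0,0]
  ]
}}

```text
clock: 52.27
position: [644.5, -28.8, 220.4]
ee_rot: [0.035, 0.999, -0.0, 0.0]
contact_force: [-0.3, -0.4, 0.2]
gripper_width: 85.4
```

Call:
{"api": "move_arm", "payload": {
  "steps": [
    [1,30,15,0,0,0,0],
    [1,61,30,-10,0,0,0],
    [1,61,30,-30,0,0,0],
    [1,61,30,-45,0,0,0],
    [1,61,30,-45,0,0,0]
  ]
}}

```text
clock: 52.68
position: [698.9, -1.3, 172.4]
ee_rot: [0.036, 0.999, -0.0, -0.004]
contact_force: [-0.2, -0.5, -0.4]
gripper_width: 85.1
```

Call:
{"api": "move_arm", "payload": {
  "steps": [
    [1,0,0,0,0,0,0],
    [1,0,0,0,0,0,0],
    [1,0,0,0,0,0,0],
    [1,0,0,0,0,0,0],
    [1,0,0,0,0,0,0]
  ]
}}

```text
clock: 53.1
position: [701.5, -1.2, 178.9]
ee_rot: [0.036, 0.999, 0.0, 0.001]
contact_force: [0.2, -0.3, 0.5]
gripper_width: 85.1
```

```bash
python3 look.py k9; python3 st.py 701.7 -0.7 102 1.499
```

```text
top jar 583.2 12.6 err 0.04 conf 0.91
top jar 702.3 1.3 err 0.04 conf 0.84
top jar 687.1 98.2 err 0.05 conf 0.68
top jar 592.4 109.7 err 0.04 conf 0.68
side jar 685.8 97.2 err 0.15 conf 0.92
side jar 704.4 -2.9 err 0.10 conf 0.90
side jar 592.7 107.2 err 0.06 conf 0.82
side jar 581.1 11.3 err 0.06 conf 0.61
side jar 406.5 245.5 err 0.05 conf 0.92
t 53.4 pos [701.3  -1.  177.6] jaw 1.499 tilt [0. 0.] grip 85.5 F [-0.7  0.2 -0.7] j [ 0.23  0.55  0.14  0.   -1.16 -1.87]
delta [  0.4   0.3 -75.6] dyaw 0.000
```

View pics/k9_sidec.png

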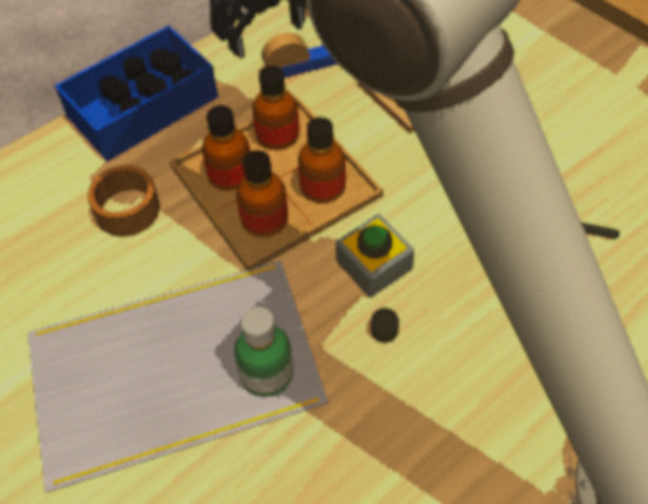

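View pics/k9_topc.png

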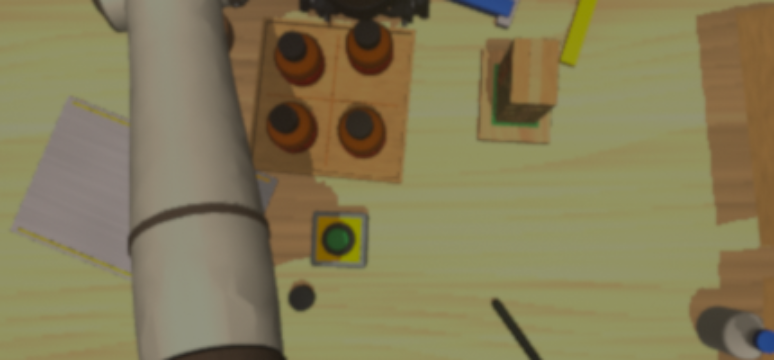

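Call:
{"api": "move_arm", "payload": {
  "steps": [
    [1,0.5,0.3,-25,0,0,0],
    [1,0.5,0.3,-50,0,0,0],
    [1,0.5,0.3,-65,0,0,0],
    [1,0.5,0.3,-74,0,0,0],
    [1,0.5,0.3,-76,0,0,0]
  ]
}}

```text
clock: 53.82
position: [700.7, -0.9, 99.2]
ee_rot: [0.036, 0.999, -0.0, -0.002]
contact_force: [-0.5, -0.2, -0.3]
gripper_width: 85.2
```

Call:
{"api": "move_arm", "payload": {
  "steps": [
    [1,0,0,0,0,0,0],
    [1,0,0,0,0,0,0],
    [1,0,0,0,0,0,0],
    [-1,0,0,0,0,0,0],
    [-1,0,0,0,0,0,0]
  ]
}}

```text
clock: 54.23
position: [702.2, -0.7, 102.6]
ee_rot: [0.036, 0.999, 0.0, 0.001]
contact_force: [0.2, -0.6, 0.7]
gripper_width: 63.8
```

Call:
{"api": "move_arm", "payload": {
  "steps": [
    [-1,0,0,0,0,0,0],
    [-1,0,0,0,0,0,0],
    [-1,0,0,0,0,0,0],
    [-1,0,0,0,0,0,0],
    [-1,0,0,0,0,0,0]
  ]
}}

```text
clock: 54.65
position: [702.2, -0.5, 102.1]
ee_rot: [0.036, 0.999, 0.0, 0.001]
contact_force: [-0.5, 0.3, 2.8]
gripper_width: 34.3
```

Call:
{"api": "move_arm", "payload": {
  "steps": [
    [-1,0,0,5,0,0,0],
    [-1,0,0,12,0,0,0],
    [-1,0,0,20,0,0,0],
    [-1,0,0,20,0,0,0],
    [-1,0,0,20,0,0,0]
  ]
}}

```text
clock: 55.07
position: [702.0, -0.8, 122.1]
ee_rot: [0.036, 0.999, 0.0, 0.001]
contact_force: [1.0, 0.1, -3.9]
gripper_width: 34.4
```

```bash
python3 st.py 677.5 3.5 105 1.499
```

```text
t 55.1 pos [702.   -0.8 122.1] jaw 1.498 tilt [0.001 0.   ] grip 34.4 F [ 1.   0.1 -3.9] j [ 0.23  0.6   0.08 -0.   -1.05 -1.87]
delta [-24.5   4.3 -17.1] dyaw 0.001
```

Call:
{"api": "move_arm", "payload": {
  "steps": [
    [-1,-8,1,0,0,0,0],
    [-1,-16,3,0,0,0,0],
    [-1,-24,4,0,0,0,0],
    [-1,-24,4,-6,0,0,0],
    [-1,-24,4,-12,0,0,0]
  ]
}}

```text
clock: 55.48
position: [677.4, 3.5, 109.7]
ee_rot: [0.036, 0.999, 0.0, 0.001]
contact_force: [0.1, 0.4, -4.8]
gripper_width: 34.6
```

Call:
{"api": "move_arm", "payload": {
  "steps": [
    [-1,0,0,-3,0,0,0],
    [-1,0,0,-6,0,0,0],
    [-1,0,0,-7,0,0,0],
    [-1,0,0,-7,0,0,0],
    [-1,0,0,-7,0,0,0]
  ]
}}

```text
clock: 55.9
position: [678.0, 3.2, 102.3]
ee_rot: [0.036, 0.999, 0.0, 0.0]
contact_force: [0.0, 0.7, -4.2]
gripper_width: 34.4
```

Call:
{"api": "move_arm", "payload": {
  "steps": [
    [-1,0,0,-1,0,0,0],
    [-1,0,0,-2,0,0,0],
    [-1,0,0,-2,0,0,0],
    [-1,0,0,-2,0,0,0]
  ]
}}

```text
clock: 56.23
position: [678.4, 3.3, 102.0]
ee_rot: [0.036, 0.999, -0.0, 0.001]
contact_force: [-1.3, 0.4, 4.2]
gripper_width: 34.5
```

Call:
{"api": "move_arm", "payload": {
  "steps": [
    [0.3,0,0,0,0,0,0],
    [0.3,0,0,0,0,0,0],
    [0.3,0,0,0,0,0,0],
    [0.3,0,0,0,0,0,0],
    [0.3,0,0,0,0,0,0]
  ]
}}

```text
clock: 56.65
position: [677.8, 3.2, 100.2]
ee_rot: [0.036, 0.999, -0.0, -0.0]
contact_force: [-0.1, 0.4, 0.4]
gripper_width: 55.8
```

Call:
{"api": "move_arm", "payload": {
  "steps": [
    [0.4,0,0,25,0,0,0],
    [0.4,0,0,60,0,0,0],
    [0.4,0,0,95,0,0,0],
    [0.4,-30,5,100,0,0,0],
    [0.4,-65,11,100,0,0,0]
  ]
}}

```text
clock: 57.07
position: [615.4, 14.4, 203.4]
ee_rot: [0.037, 0.999, 0.001, 0.004]
contact_force: [-0.1, 0.4, -0.3]
gripper_width: 59.6
```

Call:
{"api": "move_arm", "payload": {
  "steps": [
    [-1,-178,31,0,0,0,0],
    [-1,-178,31,0,0,0,0],
    [-1,-178,31,0,0,0,0],
    [-1,-178,31,0,0,0,0],
    [-1,-178,31,0,0,0,0]
  ]
}}

```text
clock: 57.48
position: [429.5, 44.6, 200.2]
ee_rot: [0.036, 0.999, 0.0, -0.001]
contact_force: [-0.5, -0.2, -0.5]
gripper_width: 0.4
```

Call:
{"api": "move_arm", "payload": {
  "steps": [
    [-1,0,0,-30,0,0,0],
    [-1,0,0,-60,0,0,0],
    [-1,0,0,-80,0,0,0],
    [-1,0,0,-80,0,0,0],
    [-1,0,0,-80,0,0,0]
  ]
}}

```text
clock: 57.9
position: [434.7, 45.1, 120.3]
ee_rot: [0.036, 0.999, -0.001, -0.001]
contact_force: [0.1, -0.2, -0.0]
gripper_width: -0.2
```

```bash
python3 look.py ka; python3 boxes.py bb "[(636,-204,138,-.072)]"; python3 st.py 435 45 80 1.499
```

```text
top jar 686.8 99.3 err 0.05 conf 0.98
top jar 679.5 3.9 err 0.06 conf 0.84
top jar 592.2 109.5 err 0.04 conf 0.71
top jar 584.0 12.8 err 0.07 conf 0.66
side jar 688.5 97.4 err 0.14 conf 0.91
side jar 407.8 245.3 err 0.04 conf 0.96
top (636, -204) fit [ 6.36587e+02 -2.03734e+02 -6.50000e-02  6.40000e-02]
t 58.4 pos [435.   45.3 120.9] jaw 1.499 tilt [0.001 0.   ] grip -0.0 F [1.  0.2 0.1] j [ 0.48  0.19 -0.59  0.   -0.79 -2.12]
delta [  0.   -0.3 -40.9] dyaw 0.000
```

View pics/ka_sidec.png

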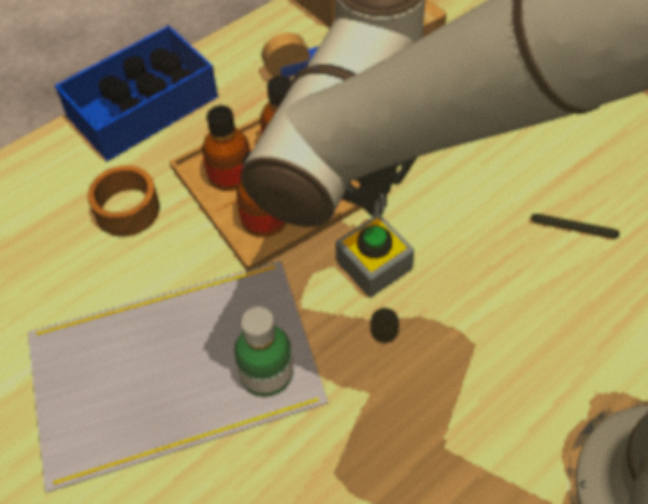

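View pics/ka_topc.png

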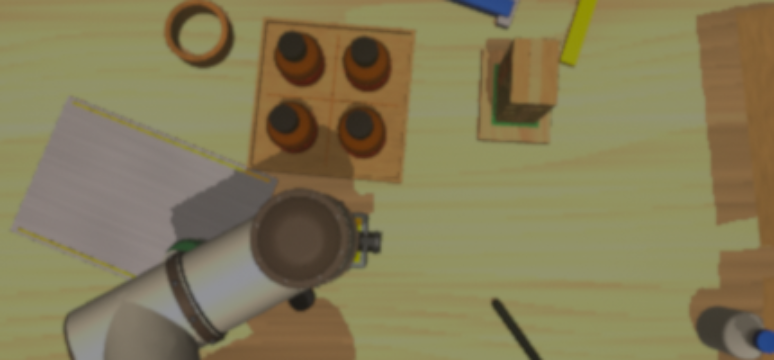

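All in place; shut fingertips are over the button. Descend until it touches.

Call:
{"api": "move_arm", "payload": {
  "steps": [
    [-1,0,0,-20,0,0,0],
    [-1,0,0,-35,0,0,0],
    [-1,0,0,-43,0,0,0],
    [-1,0,0,-43,0,0,0],
    [-1,0,0,-43,0,0,0]
  ]
}}

```text
clock: 58.82
position: [434.9, 45.2, 77.5]
ee_rot: [0.036, 0.999, -0.0, -0.0]
contact_force: [-0.1, -0.3, 0.5]
gripper_width: -0.3
```

Call:
{"api": "move_arm", "payload": {
  "steps": [
    [-1,0,0,-3,0,0,0],
    [-1,0,0,-6,0,0,0],
    [-1,0,0,-6,0,0,0],
    [-1,0,0,-6,0,0,0],
    [-1,0,0,-6,0,0,0]
  ]
}}

```text
clock: 59.23
position: [435.5, 45.6, 72.0]
ee_rot: [0.036, 0.999, 0.0, 0.001]
contact_force: [0.3, 1.0, 0.8]
gripper_width: 0.1
```

Call:
{"api": "move_arm", "payload": {
  "steps": [
    [-1,0,0,-2,0,0,0],
    [-1,0,0,-4,0,0,0],
    [-1,0,0,-4,0,0,0],
    [-1,0,0,-4,0,0,0]
  ]
}}

```text
clock: 59.57
position: [435.5, 45.6, 67.8]
ee_rot: [0.036, 0.999, 0.0, 0.001]
contact_force: [0.2, 1.1, 3.2]
gripper_width: 0.2
```

Call:
{"api": "move_arm", "payload": {
  "steps": [
    [-1,0,0,-2,0,0,0],
    [-1,0,0,-4,0,0,0],
    [-1,0,0,-4,0,0,0],
    [-1,0,0,-4,0,0,0]
  ]
}}

```text
clock: 59.9
position: [435.6, 45.6, 66.2]
ee_rot: [0.035, 0.999, 0.0, 0.001]
contact_force: [-6.0, 1.9, 27.3]
gripper_width: 0.2
```

27 N against a 5 N spring means the button has bottomed out. Hold briefly, then lift away.

Call:
{"api": "move_arm", "payload": {
  "steps": [
    [-1,0,0,0,0,0,0],
    [-1,0,0,0,0,0,0],
    [-1,0,0,0,0,0,0]
  ]
}}

```text
clock: 60.15
position: [435.6, 45.6, 66.2]
ee_rot: [0.035, 0.999, 0.0, 0.001]
contact_force: [-6.5, 3.0, 27.2]
gripper_width: -0.0
```

Call:
{"api": "move_arm", "payload": {
  "steps": [
    [-1,0,0,10,0,0,0],
    [-1,0,0,40,0,0,0],
    [-1,0,0,80,0,0,0],
    [-1,0,0,120,0,0,0],
    [-1,0,0,150,0,0,0]
  ]
}}

```text
clock: 60.57
position: [434.3, 44.9, 215.7]
ee_rot: [0.036, 0.999, 0.0, 0.0]
contact_force: [0.6, 0.5, 0.2]
gripper_width: -0.3
```

Call:
{"api": "move_arm", "payload": {
  "steps": [
    [-1,0,-150,0,0,0,0],
    [-1,0,-150,0,0,0,0],
    [-1,0,-150,0,0,0,0],
    [-1,0,-150,0,0,0,0],
    [-1,0,-150,0,0,0,0]
  ]
}}

```text
clock: 60.98
position: [433.0, -108.0, 212.3]
ee_rot: [0.039, 0.999, -0.0, -0.002]
contact_force: [-0.1, 0.0, 0.5]
gripper_width: 0.2
```

Call:
{"api": "move_arm", "payload": {
  "steps": [
    [-1,-20,-150,0,0,0,0],
    [-1,-20,-150,0,0,0,0],
    [-1,-20,-150,0,0,0,0],
    [-1,-20,-150,0,0,0,0],
    [-1,-20,-150,0,0,0,0]
  ]
}}

```text
clock: 61.4
position: [413.2, -257.5, 212.1]
ee_rot: [0.039, 0.999, 0.0, -0.002]
contact_force: [0.4, 0.1, 0.1]
gripper_width: 0.4
```

```bash
python3 look.py kz; python3 boxes.py bz "[(636,-204,138,-.072)]"; python3 st.py
```

```text
top jar 678.9 5.0 err 0.04 conf 0.94
top jar 687.2 99.3 err 0.10 conf 0.73
top jar 583.9 12.7 err 0.04 conf 0.70
top jar 592.7 109.8 err 0.07 conf 0.69
top jar 408.3 246.5 err 0.05 conf 0.92
side jar 688.6 96.2 err 0.11 conf 0.90
side jar 583.5 10.3 err 0.08 conf 0.86
side jar 591.6 107.2 err 0.05 conf 0.75
side jar 678.6 2.9 err 0.06 conf 0.55
side jar 406.8 245.3 err 0.04 conf 0.95
top (636, -204) fit [ 6.36005e+02 -2.03954e+02 -7.10000e-02  4.30000e-02]
side (636, -204) fit [ 6.35625e+02 -2.04835e+02 -7.80000e-02  3.90000e-02]
t 61.9 pos [ 415.  -254.   213.6] jaw 1.500 tilt [0. 0.] grip 0.1 F [ 0.2 -0.6 -0. ] j [-0.21  0.16 -0.35 -0.   -1.06 -1.43]
```

View pics/kz_sidec.png

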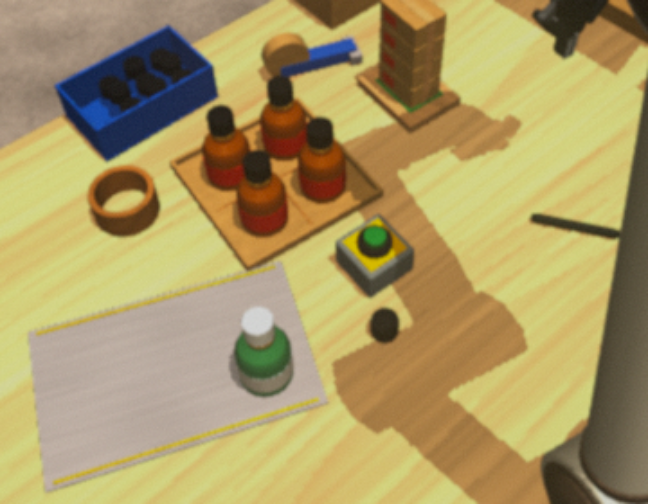

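View pics/kz_topc.png

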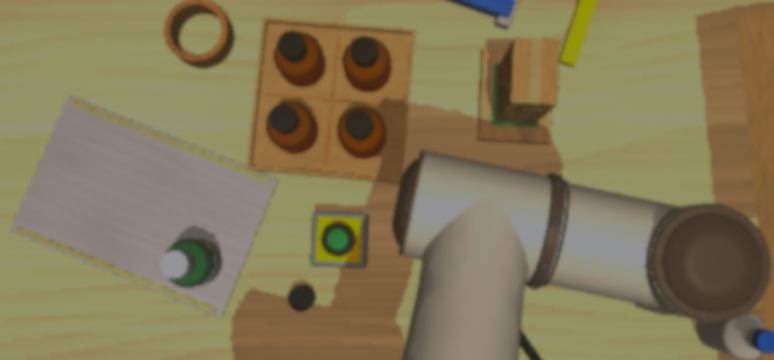

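All four flagons, the square stack, the reject and the released button check out, with the robot clear.

```bash
python3 -c "
from bench import workorder
print(workorder.job_done())"
```

```text
the job is handed in; nothing more can be done
None
```

I finished the order and handed it in at about 62 s on the robot's clock.

- **Flagons:** All four amber flagons stand upright on the tray floor. One was knocked about 3 cm to the tray wall while the arm was elsewhere. I saw this in the check before pressing the button, re-gripped it and set it back in its place. No flagon tipped over.
- **Cartons:** All four are stacked flat in one column on the green outline. The top carton measured about (636, -204) with yaw about -0.07. The board centre measured (635.7, -203.8) with yaw -0.07.
- **Button:** I pressed it after everything was in place. The force rose to 27 N against the 5 N spring, which I take as fully down, since I had no direct reading of its travel. Then I let go.
- **Left alone:** In the last pictures the reject flagon is still on the plate at (407, 246). The bystanders visible there, including the tape roll, spare cap, marker and spray bottle, look untouched. I judged the bystanders by eye, not by measurement.

The two cameras differed by about 1 to 3 mm on positions, mostly in y, which is around the calibration tolerance. The last carton yaw readings agreed, but some earlier single fits were off by up to 0.1 rad.

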